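# Taper fit check: seat a taper plug, then wedge it free

## Task

Try the steel taper plug in the bench socket: take it from the wooden rack, put its shank in the socket and work it fully home with a light push while twisting it back and forth, so that its flange lies flat on the socket's rim; do not force it straight down. Then, with the plug left home, drive the steel wedge thin end first along the socket's cross slot, under the plug's shank end, until the plug has broken loose and risen at least 8 mm, and leave it resting upright on the wedge. Use gentle force throughout, let go of everything, and leave the jar, screwdriver and slide box alone.

Things in the scene. Friction and masses are not known exactly. Their poses are not given: they have to be found in the camera images.
- plug_head (a point): Centre of the plug's grip head. The plug (steel, 500 g) stands upright in the rack at the start. From the top: square head 28 x 28 mm, 36 mm tall, its sides square to this frame's x and y; round flange 52 mm diameter, 8 mm thick, its underside 26 mm below this point; tapered shank; thin tail. z is the plug's axis, up.
- plug_face (a point): Centre of the underside of the plug's flange (its seating face), on the axis, 26 mm below plug_head; axes as plug_head. Below it the tapered shank is 32 mm diameter at the flange and 25.6 mm at its lower end, 32 mm down.
- plug_tail (a point): Lowest point of the plug: the round end of its 14 mm diameter tail, 56 mm below plug_face; axes as plug_head.
- rack: Fixed wooden block 70 x 70 mm, 66 mm high, with one 38 mm hole in the middle of its top, 61 mm deep, in which the plug hangs by its flange with about 3 mm play; origin at the centre of its underside.
- socket_rim (a point): Centre of the 40 mm round mouth of the fixed aluminium socket, on the top face of its sprung head, 86 mm above the table; z up, y along the cross slot, x across it. The head is 64 mm (x) by 60 mm (y). Plug home: flange underside flat on this face, plug_face at this point.
- socket_jaws (a point): Middle of the four sprung jaws inside the mouth, 17 mm below socket_rim; a 19 mm guide hole for the tail lies under them, its top 36 mm below the rim. The shank meets them when the flange is 6 to 7 mm above the rim; resistance then grows to more than 25 N straight, but only 5 to 12 N while twisting (0.5 rad or more per mm, back and forth). Once home, friction holds it.
- head (a joint): How far (m) the socket's head (the aluminium part with mouth and jaws) is pressed down on the four springs below it: 0 at rest. It gives way only under more than about 18 N net down push, then 1.5 N more per mm; stop at 5 mm. A plug pushed straight just takes the head down with it; past 3 mm it is being forced.
- socket_slot (a point): Centre of the floor of the cross slot, 68 mm below socket_rim; axes as socket_rim. The slot runs right through along y, open at both ends, 22 mm wide between two 22 mm high cheeks. Its floor is the flat top of the base plate (80 mm in x, 120 mm in y, 18 mm thick), which stands out 30 mm beyond the block at each end. With the plug home its tail ends 12 mm above this floor.
- wedge_handle (a point): Point in the wedge's handle, 30 mm from its thick end, half-way up. The steel wedge (200 g, 165 mm long, 16 mm wide) lies on its flat underside: the rear 85 mm is a bar 26 mm high, the front 80 mm slopes down on top (1 in 4) to the tip. x points from thick to thin end, z up. Tip 135 mm ahead of this point, underside 13 mm below it.
- wedge_tip (a point): Middle of the wedge's thin end (6 mm high, 8 mm wide), 3 mm above its underside; axes as wedge_handle. Driving it under the plug takes about 10 to 20 N; with this tip 60 to 70 mm past the socket's axis the plug stands about 8 to 10 mm up. The wedge stays put when let go.
- jar_mid (a point): Half-height centre of a small amber jar, 42 mm diameter, 62 mm high; leave alone.
- driver_mid (a point): Middle of a screwdriver with black handle, 170 mm long, lying on the table along its x; leave alone.
- slidebox_mid (a point): Centre of a blue slide box, 75 x 100 x 32 mm; leave alone.
Not all that is in view belongs to the job. Leave any black, green or turquoise look-alike of the part that bears plug_head alone.

How it is judged:
By the outcome, as a careful person would: the job done as asked, in the order asked, and still so for the second after the job is handed in, with the robot touching nothing.
It also fails if it takes over 72 s, if anything falls off the work surface, if the arm or the gripper's body presses on something with over 40 N, if the wrist force passes 120 N, or if a joint passes its speed limit or range.

## Robot

A 6-joint arm with a two-finger parallel gripper is mounted at the origin on the work surface. World frame = base frame: x ahead of the robot, y to its left, z up, the work surface at z = 0. Lengths are in mm, angles in degrees, forces in N, time in s.
With the tool pointing down it reaches from about 300 to 850 mm from the base axis. Payload 4.2 kg.
Tool frame: the origin (TCP) lies between the finger pads; the fingertips stand ahead of it and the grasp point (between the pads) lies 8 mm behind it (env.tip_reach is the x of the fingertips in the tool frame, in mm); x points along the fingers, y is the direction in which the jaws open and shut, and the axes are right-handed (so a half turn about x gives the same grasp; the last joint's range is limited). The gripper opens to 91 mm and grips with 3 to 60 N. Pads are 32 mm wide; open, the fingers measure 118 mm over their backs; the gripper's body (76 mm by 178 mm) begins 60 mm behind the grasp point.
Start: joints at [71.505, 18.312, 89.639, -0, 72.044, -1.146], TCP at [171.463, 548.855, 224.976] pointing down, gripper open.
Joint ranges: [-177.97, 177.97], [-48.28, 115.42], [12.27, 149.76], [-77.06, 257.06], [2.81, 150.46], [-146.56, 146.56]. Speed limits (degrees/s): [147.25, 147.25, 180, 180, 180, 180].

## Interface

Orientations are given as [roll, pitch, yaw] about the fixed x, y, z axes, in that order (R = Rz(yaw) Ry(pitch) Rx(roll)).
In Python, from workcell import env, cams gives the robot as it stands.
- The arm moves only by the tool arm_command, never from a script. Its argument "deltas" is a list of rows, each a list of 3 entries, a list of its own where there are three numbers: the opening, from 0 (shut) to 1 (fully open), then the shift along the world's x, y, z in mm, then the turn about the world's z in rad. A call has 1 to 20 rows; each row is the pose to reach, as a shift and turn from the pose commanded when the call began; what a row does not reach only later rows make up. A row lasts 1/10 s, in which the tool goes at most 50 mm and 8.59 degrees, less where a joint would pass 70% of its speed; a pose out of reach is approached as far as the arm can. A call with a gripper value outside its range is refused whole. The fingers move at their own pace and stop on an object; "grip_force" is the grip in N (left out, the last holds). Time passes only in rows, so rows that repeat a pose let the fingers close. It gives the time, the measured TCP pose, the force and the opening at its end, in the units of the state.
- env.state(): the state, without advancing time (a new reading comes with each control period).
- cams.grab_frame(name): name is "scene" or "top" or "wrist"; returns a dict with "img" (480x640x3 uint8, red, green, blue), "K" (3x3 intrinsics, pixels), "rvec" (rotation vector, rad) and "tvec" (3), from world to camera coordinates, as OpenCV has them. Camera axes: x right, y down, z forward; pixel columns grow to the right and rows downward; lengths in mm; the calibration is good to about 2 mm. A picture is of the moment at which its call begins. There is no depth.
- env.job_done(): hands the job in, once; it reports no verdict.
Trained networks look in a picture, given as the dict that the camera call returned (one of the last four; its "shot" number tells which), for a name from the list of things; names that differ only in an ending like _2 or _b are one class to them, and where a whole thing is asked for, a point or a joint stands for the part that bears it (a point fixed in the world has none). Each returns a list of dicts, best first, with "conf" (0 to 1); they miss things now and then, are a little off and sometimes report something else, mostly with a low value. They report only what shows in the picture. A call takes as long as a camera call. They do not tell look-alikes from the thing itself.
- cams.silhouettes(picture, name): "region" (480x640 bool, what is visible of it) and "centre" ([column, row] in pixels, amid what is visible of it).
The state is a dict: "time_s": time; "qpos": joint angles; "qvel": joint speeds; "effort": joint torques, N m; "ee_pos": TCP position; "ee_rot": TCP orientation; "force": force on the tool from outside, world axes, zero at the start; "torque": the same for the moment, N m; "gripper_width": finger opening in mm.
Only numpy, scipy, OpenCV 4.12 (cv2) and the standard library are available. Lean on these libraries where they do the work, as an engineer would, in place of code of your own. Each camera call takes 0.05 s, during which the arm holds its last target.

## Working session

There is one attempt and no reset: what is moved stays moved. The work goes in short steps, Python scripts to look and compute and a tool call to move; the robot and the scene stay as the last step left them, time stands still between calls to the robot, and variables do not carry over. Pictures are saved under pics/ and viewed, and the job is handed in when it is done.

Besides the shell and the picture viewer there is one more tool, called after "Request:" as name([rows], argument=value, ...), one row to a line, values as JSON. arm_command: Moves the arm, as the interface text tells. Its arguments: {"type":"object","properties":{"deltas":{"type":"array","items":{"type":"array"}},"grip_force":{"type":"number"}},"required":["deltas"]}

```bash
ls; mkdir -p pics; python3 - <<'E'
from workcell import env,cams
import cv2
print(env.state(), env.tip_reach)
for n in ["scene","top","wrist"]:
    p=cams.grab_frame(n); cv2.imwrite(f"pics/a_{n}.png",p["img"][:,:,::-1]); print(n,p["K"].tolist(),p["rvec"],p["tvec"])
E
```

```text
pics
{'time_s': 0.0, 'qpos': array([ 7.15037682e+01,  1.83516971e+01,  8.97073055e+01, -8.87094257e-04,
        7.20426126e+01, -1.14663551e+00]), 'qvel': array([-0.09479211,  0.06299601,  0.02992597, -0.00170283, -0.09656445,
        0.05701024]), 'effort': array([ 1.22890856e-04, -4.12473822e+01, -2.31975067e+01,  7.27871270e-02,
        4.56507260e-02, -1.36259105e-04]), 'ee_pos': array([171.32177656, 548.37357312, 224.11360128]), 'ee_rot': array([ -90.67109793,   89.89838133, -108.02041998]), 'force': array([ 0.62787114, -0.15863672, -0.38992129]), 'torque': array([ 0.01365641,  0.00750875, -0.00848883]), 'gripper_width': 91.39783415088853} 11.0
scene [[597.9867248125671, 0.0, 326.6863993452245], [0.0, 597.9867248125671, 235.14240226159865], [0.0, 0.0, 1.0]] [ 2.19107213  1.19885097 -0.40672988] [-305.34376359 -359.8358603  1449.97675188]
top [[512.2491180533789, 0.0, 313.8369351071544], [0.0, 512.2491180533789, 234.24632610417729], [0.0, 0.0, 1.0]] [ 2.15929734 -2.13893074  0.21889824] [-52.34318746 613.57593298 931.95550174]
wrist [[432.9441934934975, 0.0, 321.2753415956051], [0.0, 432.9441934934975, 246.53827696008898], [0.0, 0.0, 1.0]] [-2.33271337 -1.71386918 -0.25147087] [-575.25496227  -32.19891222  392.01038961]
```

View pics/a_scene.png

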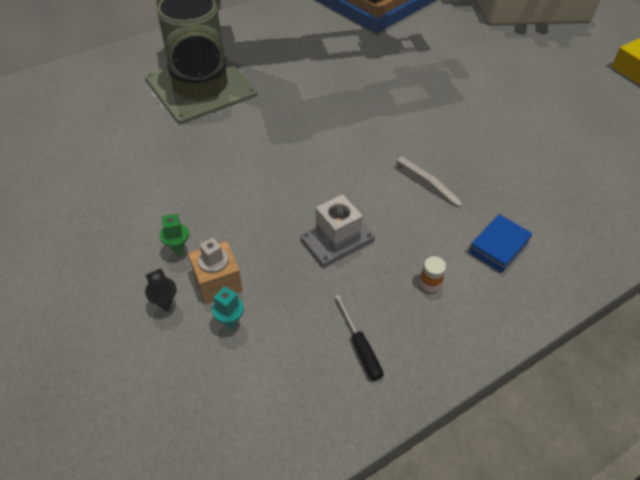

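View pics/a_top.png

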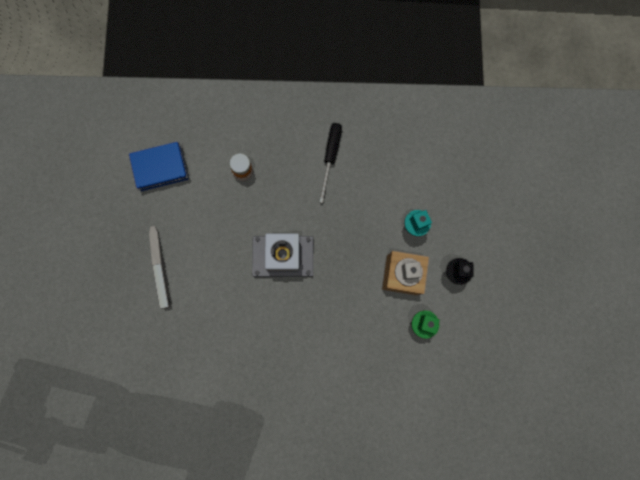

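View pics/a_wrist.png

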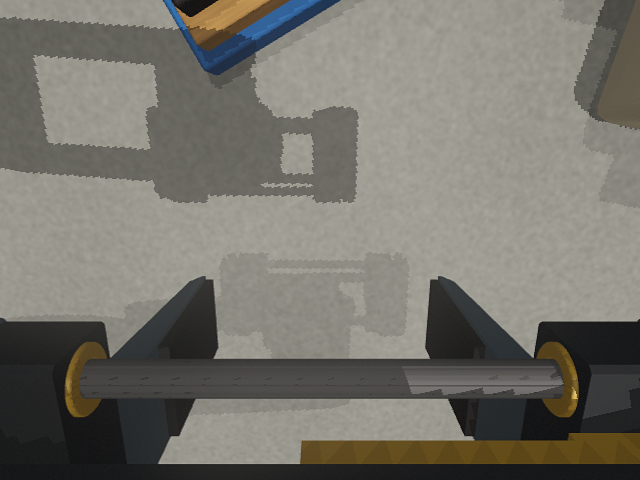

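```bash
cat > h.py <<'E'
import numpy as np, cv2
from workcell import env,cams
def cam(p):
    R,_=cv2.Rodrigues(np.array(p["rvec"],float)); t=np.array(p["tvec"],float).ravel(); return np.array(p["K"]),R,t
def ray(p,uv):
    K,R,t=cam(p); d=np.linalg.inv(K)@np.array([uv[0],uv[1],1.]); return -R.T@t, R.T@d
def onz(p,uv,z):
    c,d=ray(p,uv); return c+d*(z-c[2])/d[2]
def proj(p,X):
    K,R,t=cam(p); x=(R@np.atleast_2d(X).T).T+t; x=x@K.T; return x[:,:2]/x[:,2:]
def tri(ps,uvs):
    A=np.zeros((3,3));b=np.zeros(3)
    for p,uv in zip(ps,uvs):
        c,d=ray(p,uv); d/=np.linalg.norm(d); M=np.eye(3)-np.outer(d,d); A+=M;b+=M@c
    return np.linalg.solve(A,b)
def save(p,name,box=None,s=1):
    im=p["img"][:,:,::-1]
    if box: x0,y0,x1,y1=box; im=im[y0:y1,x0:x1]
    if s!=1: im=cv2.resize(im,None,fx=s,fy=s,interpolation=cv2.INTER_CUBIC)
    cv2.imwrite(f"pics/{name}.png",im)
E
python3 - <<'E'
from h import *
import pickle
ps={n:cams.grab_frame(n) for n in ["scene","top"]}
out={}
for n,p in ps.items():
    for k in ["plug_head","rack","socket_rim","wedge_handle","wedge_tip","jar_mid","driver_mid","slidebox_mid","socket_slot"]:
        try:
            r=cams.silhouettes(p,k)
        except Exception as e: print(n,k,e); continue
        out[n,k]=r
        print(n,k,[(round(a["conf"],2),np.round(a["centre"],1).tolist(),int(a["region"].sum())) for a in r])
pickle.dump((ps,out),open("a.pkl","wb"))
save(ps["top"],"top_plug",(370,190,490,350),4); save(ps["top"],"top_sock",(130,200,330,320),4)
save(ps["scene"],"sc_plug",(130,200,260,340),4); save(ps["scene"],"sc_sock",(290,140,480,280),4)
E
```

```text
scene plug_head [(0.97, [226.4, 307.5], 943), (0.86, [161.2, 286.8], 918), (0.57, [173.5, 232.6], 813)]
scene rack [(0.63, [215.7, 280.0], 1363), (0.4, [211.9, 256.6], 818)]
scene socket_rim [(0.69, [338.3, 217.0], 1479), (0.46, [366.4, 354.2], 972)]
scene wedge_handle [(0.91, [425.6, 181.2], 983)]
scene wedge_tip [(0.68, [428.6, 180.5], 917)]
scene jar_mid [(0.59, [431.1, 275.2], 790)]
scene driver_mid [(0.69, [364.2, 351.1], 965), (0.29, [500.4, 246.8], 2079)]
scene slidebox_mid [(0.71, [501.9, 242.9], 2096)]
scene socket_slot [(0.78, [332.9, 233.8], 3071)]
top plug_head [(0.9, [458.5, 268.5], 616), (0.84, [418.5, 223.2], 607), (0.81, [424.3, 324.7], 608), (0.78, [408.7, 270.0], 585), (0.56, [152.3, 268.6], 891)]
top rack [(0.96, [396.6, 270.9], 997), (0.44, [283.9, 248.0], 1010)]
top socket_rim [(0.69, [156.8, 267.0], 851), (0.58, [276.5, 248.4], 1062)]
top wedge_handle [(0.75, [155.0, 271.3], 761), (0.45, [332.5, 149.6], 589)]
top wedge_tip [(0.66, [158.3, 271.1], 865)]
top jar_mid [(0.64, [242.1, 171.0], 484)]
top driver_mid [(0.75, [332.0, 149.7], 569), (0.55, [157.8, 271.0], 900)]
top slidebox_mid [(0.9, [157.4, 167.9], 2095)]
top socket_slot [(0.92, [283.8, 253.2], 2616)]
```

View pics/top_plug.png

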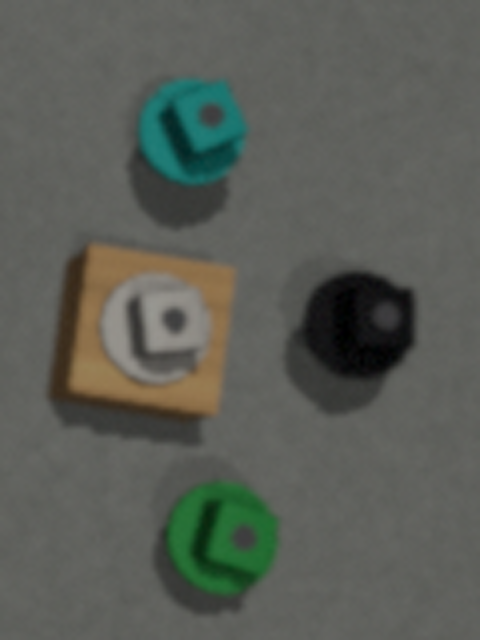

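View pics/top_sock.png

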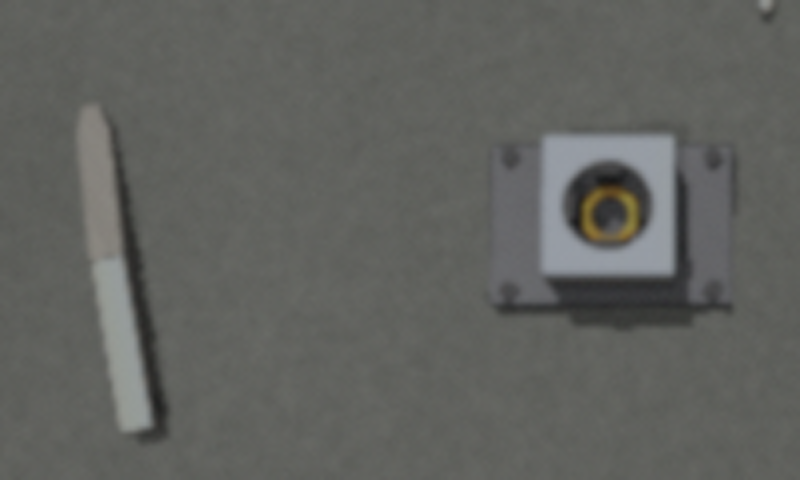

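View pics/sc_plug.png

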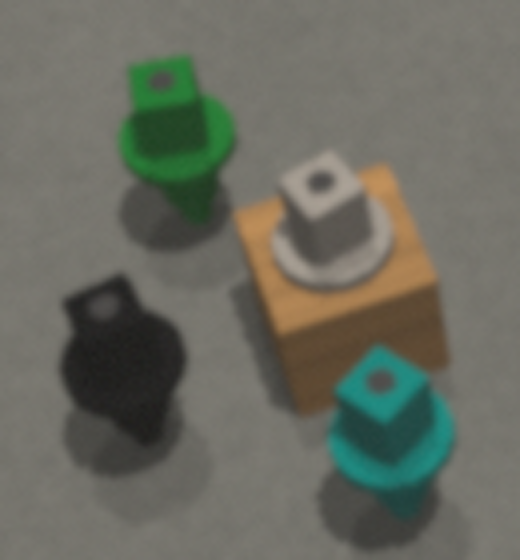

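View pics/sc_sock.png

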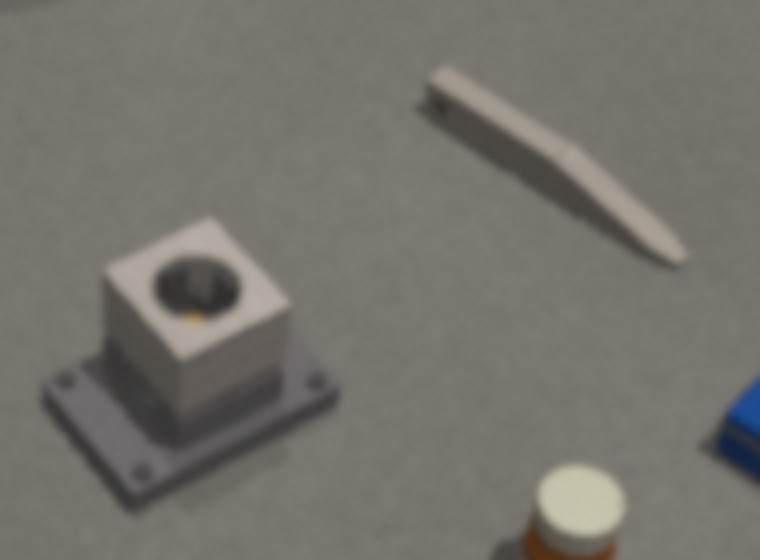

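```bash
python3 - <<'E'
from h import *
import pickle
ps,out=pickle.load(open("a.pkl","rb"))
T,S=ps["top"],ps["scene"]
t1=lambda l:[(130+a/4,200+b/4) for a,b in l]
t2=lambda l:[(370+a/4,190+b/4) for a,b in l]
s1=lambda l:[(290+a/4,140+b/4) for a,b in l]
s2=lambda l:[(130+a/4,200+b/4) for a,b in l]
def show(n,p,l,z):
    P=np.array([onz(p,u,z) for u in l])[:,:2]; c=P.mean(0); e=np.diff(np.vstack([P,P[:1]]),axis=0)
    print(n,c.round(1),"edges",np.hypot(*e.T).round(1),np.degrees(np.arctan2(e[:,1],e[:,0])).round(1))
show("headT",T,t1([(542,134),(676,134),(676,276),(541,276)]),86)
show("baseT",T,t1([(492,146),(735,146),(733,305),(490,305)]),18)
show("mouthT",T,t1([(607,204)]),86)
show("headS",S,s1([(210,219),(290,302),(182,360),(104,270)]),86)
show("mouthS",S,s1([(197,289)]),86)
show("plugholeT",T,t2([(175,320)]),110)
show("plugholeS",S,s2([(321,181)]),110)
show("plugtopT",T,t2([(140,292),(199,288),(204,344),(146,352)]),110)
show("plugtopS",S,s2([(278,184),(331,152),(366,190),(312,220)]),110)
show("rackT",T,t2([(92,242),(236,266),(216,414),(68,390)]),66)
show("rackS",S,s2([(236,213),(390,167),(437,275),(278,332)]),66)
show("flangeT",T,t2([(156,326)]),74)
show("wedgeEndT",T,t1([(121,433),(152,428)]),26)
show("wedgeKneeT",T,t1([(92,262),(123,257)]),26)
show("wedgeTipT",T,t1([(82,106),(100,106)]),6)
show("wedgeTipS",S,s1([(683,258)]),4)
show("wedgeEndS",S,s1([(437,71)]),26)
c,d=ray(T,(320,240)); print("topcam",c)
print("jar",onz(T,(240,160),62),"box",onz(T,(158,166),32),"driver",onz(T,(321,201),5),onz(T,(336,126),10))
for u in [(418.5,223),(458,268.5),(424,324.7)]: print("lookalike",onz(T,u,60))
E
```

```text
headT [576.1  12.7] edges [62.  66.  61.7 65.9] [ -89.3 -179.4   90.6    0.9]
baseT [575.2  12.5] edges [120.4  79.1 118.8  78.8] [-89.3 179.7  90.5   0.8]
mouthT [576.3  13.5] edges [0.] [0.]
headS [577.5  14. ] edges [61.9 60.3 63.6 58.9] [   1.8  -87.6 -179.5   90.8]
mouthS [578.7  13.4] edges [0.] [0.]
plugholeT [ 541.3 -224.9] edges [0.] [0.]
plugholeS [ 542.8 -223.2] edges [0.] [0.]
plugtopT [ 541.7 -223.7] edges [26.9 25.3 26.6 27.1] [ -85.5 -176.5   98.3    4.4]
plugtopS [ 545.5 -224.1] edges [26.6 26.4 26.  25. ] [  98.3    7.1  -84.8 -171.6]
rackT [ 542.1 -224.6] edges [69.3 70.9 70.3 71.2] [-98.9 170.5  81.3 -10.3]
rackS [ 543.6 -223. ] edges [69.6 64.6 70.7 68.2] [ 79.6  -9.  -97.5 170.1]
flangeT [ 542.  -224.2] edges [0.] [0.]
wedgeEndT [473.  237.5] edges [14.7 14.7] [-80.3  99.7]
wedgeKneeT [554.7 255.9] edges [14.9 14.9] [-80. 100.]
wedgeTipT [633.7 273.9] edges [8.9 8.9] [-89.3  90.7]
wedgeTipS [633.2 277.3] edges [0.] [0.]
wedgeEndS [474.7 238.5] edges [0.] [0.]
topcam [ 448.89219748  -13.20339752 1022.77942752]
jar [756.86957485  98.17353698  62.        ] box [751.19157871 263.37990187  32.        ] driver [691.14125656 -62.33951969   5.        ] [850.79046002 -92.73927235  10.        ]
lookalike [ 637.32853664 -248.14347031   60.        ]
lookalike [ 550.03756413 -321.5316603    60.        ]
lookalike [ 444.15928281 -253.07654687   60.        ]
```

```bash
python3 - <<'E'
from h import *
from scipy.spatial.transform import Rotation as Ro
s=env.state(); R=Ro.from_euler('xyz',s["ee_rot"],degrees=True).as_matrix()
print(R.round(3))
p=cams.grab_frame("wrist"); K,Rc,t=cam(p); c=-Rc.T@t
print("cam in tool",R.T@(c-s["ee_pos"]), "cam axis in tool",R.T@Rc[2], "imgx",R.T@Rc[0])
print(onz(p,(320,240),0),s["time_s"])
E
```

```text
[[ 0.     0.298  0.955]
 [ 0.     0.955 -0.298]
 [-1.     0.     0.   ]]
cam in tool [-159.91036882    0.85721888  -81.75443231] cam axis in tool [9.57487511e-01 4.27521541e-04 2.88474406e-01] imgx [-7.02660995e-04  9.99999392e-01  8.50223941e-04]
[198.03992115 540.40134707   0.        ] 1.15
```

Request:
arm_command([
  [0.6, [9, -19, 1], -0.03],
  [0.6, [28, -58, 2], -0.09],
  [0.6, [47, -97, 3], -0.15],
  [0.6, [66, -136, 4], -0.21],
  [0.6, [85, -176, 6], -0.28],
  [0.6, [104, -216, 7], -0.34],
  [0.6, [124, -257, 8], -0.4],
  [0.6, [144, -299, 10], -0.47],
  [0.6, [164, -341, 11], -0.53],
  [0.6, [184, -383, 12], -0.6],
  [0.6, [204, -425, 14], -0.66],
  [0.6, [224, -467, 15], -0.72],
  [0.6, [244, -509, 17], -0.79],
  [0.6, [264, -551, 18], -0.85],
  [0.6, [284, -593, 20], -0.92],
  [0.6, [304, -635, 21], -0.98],
  [0.6, [324, -677, 22], -1.04],
  [0.6, [343, -717, 23], -1.1],
  [0.6, [360, -752, 24], -1.15],
  [0.6, [371, -773, 25], -1.16],
])

```text
time_s: 3.2
ee_pos: [543.3, -227.0, 249.6]
ee_rot: [20.0, 90.0, -64.0]
force: [-0.5, -0.6, 0.6]
gripper_width: 54.9
```

Request:
arm_command([
  [0.6, [0, 0, 0], 0],
  [0.6, [0, 0, 0], 0],
  [0.6, [0, 0, 0], 0],
])

```text
time_s: 3.5
ee_pos: [541.9, -223.1, 250.0]
ee_rot: [-149.4, 90.0, 126.8]
force: [-0.1, 0.2, -0.6]
gripper_width: 54.7
```

```bash
python3 - <<'E'
from h import *
s=env.state();print(s["time_s"],s["ee_pos"],s["ee_rot"],s["qpos"],s["gripper_width"],s["force"])
p=cams.grab_frame("wrist"); save(p,"w1")
import pickle; pickle.dump((p,s),open("w1.pkl","wb"))
E
```

```text
3.5 [ 541.92286841 -223.07694714  250.01412796] [-149.42912993   89.95677313  126.81131544] [-2.35102677e+01  1.85293600e+01  8.56738645e+01  2.20742082e-02
  7.58343328e+01 -2.97561222e+01] 54.68342094606601 [-0.09201945  0.20750334 -0.60207476]
```

View pics/w1.png

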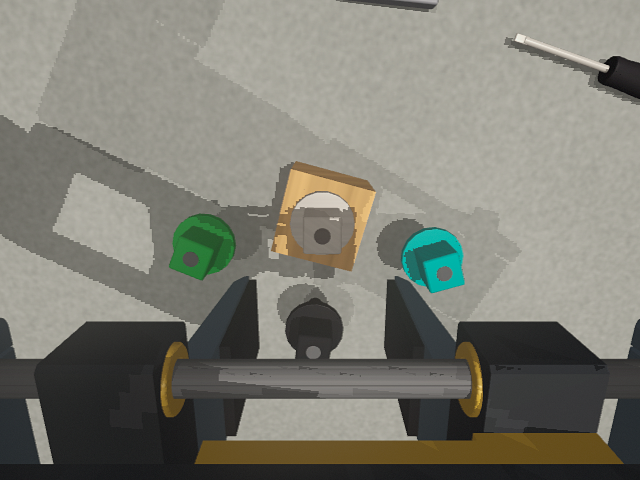

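```bash
python3 - <<'E'
from h import *
import pickle
p,s=pickle.load(open("w1.pkl","rb"))
save(p,"w1c",(260,150,400,290),5)
E
```

```text
(no output)
```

View pics/w1c.png

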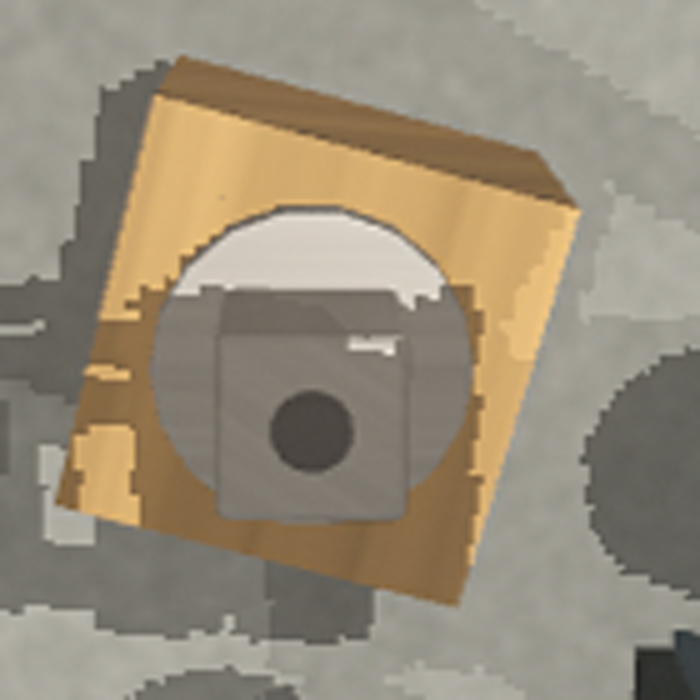

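```bash
python3 - <<'E'
from h import *
import pickle
from scipy.spatial.transform import Rotation as Ro
p,s=pickle.load(open("w1.pkl","rb"))
q=lambda l:[(260+a/5,150+b/5) for a,b in l]
R=Ro.from_euler('xyz',s["ee_rot"],degrees=True).as_matrix(); print("tooly",np.degrees(np.arctan2(R[1,1],R[0,1])))
P=np.array([onz(p,u,110) for u in q([(217,338),(404,334),(408,517),(220,520)])]); print(P.mean(0)); e=np.diff(np.vstack([P,P[:1]]),axis=0); print(np.hypot(e[:,0],e[:,1]),np.degrees(np.arctan2(e[:,1],e[:,0])))
print(onz(p,q([(312,430)])[0],110), "flange",onz(p,q([(312,363)])[0],74))
P=np.array([onz(p,u,66) for u in q([(156,93),(578,210),(458,605),(57,503)])]);print("rack",P.mean(0))
E
```

```text
tooly 6.240452513681177
[ 543.12671768 -222.19982932  110.        ]
[26.51577767 27.21886388 27.3309353  27.07904577] [   7.43520857  -81.84699295 -172.86211586   96.43265314]
[ 543.11674372 -222.44135371  110.        ] flange [ 543.09031286 -221.20183709   74.        ]
rack [ 543.29113987 -222.38096661   66.        ]
```

Request:
arm_command([
  [0.6, [0.5, 0, -15], 0.02],
  [0.6, [1, 0.5, -45], 0.02],
  [0.6, [1, 0.5, -80], 0.02],
  [0.6, [1, 0.5, -110], 0.02],
  [0.6, [1, 0.5, -135], 0.02],
  [0.6, [1, 0.5, -150], 0.02],
  [0.6, [1, 0.5, -158], 0.02],
  [0.6, [1, 0.5, -161], 0.02],
  [0.6, [1, 0.5, -161], 0.02],
  [0.28, [1, 0.5, -161], 0.02],
  [0.28, [1, 0.5, -161], 0.02],
  [0.28, [1, 0.5, -161], 0.02],
  [0.1, [1, 0.5, -161], 0.02],
  [0.1, [1, 0.5, -161], 0.02],
  [0.1, [1, 0.5, -161], 0.02],
], grip_force=35)

```text
time_s: 5.05
ee_pos: [543.4, -223.8, 89.4]
ee_rot: [5.8, 90.0, -76.9]
force: [-1.9, -0.1, 4.9]
gripper_width: 28.1
```

```bash
python3 - <<'E'
from h import *
s=env.state();print(s["time_s"],s["ee_pos"],s["ee_rot"],s["gripper_width"],s["force"],s["torque"])
p=cams.grab_frame("wrist"); save(p,"w2")
E
```

```text
5.05 [ 543.35926551 -223.83074216   89.42918257] [  5.78000182  89.97816589 -76.88052628] 28.097355872944714 [-1.86044816 -0.0752583   4.90281168] [-0.1483963   0.40719451 -0.02990924]
```

View pics/w2.png

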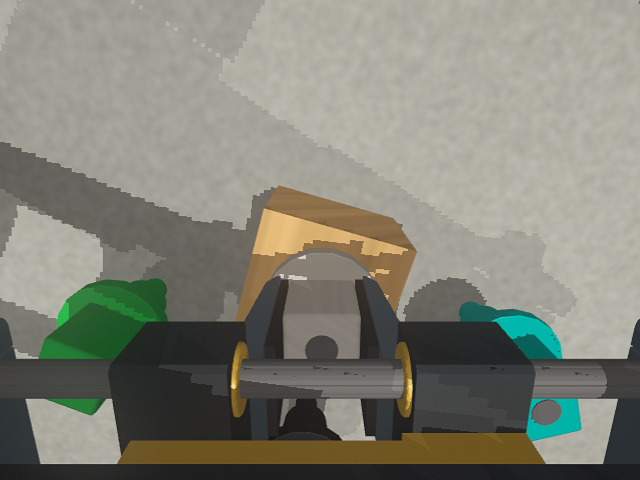

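```bash
python3 - <<'E'
from h import *
p=cams.grab_frame("wrist"); s=env.state(); save(p,"w2c",(270,240,370,370),6)
print(onz(p,(321.3,348.5),110),s["ee_pos"],s["time_s"])
E
```

```text
[ 543.4826297  -221.60328514  110.        ] [ 543.36448125 -223.83572255   89.44010544] 5.15
```

View pics/w2c.png

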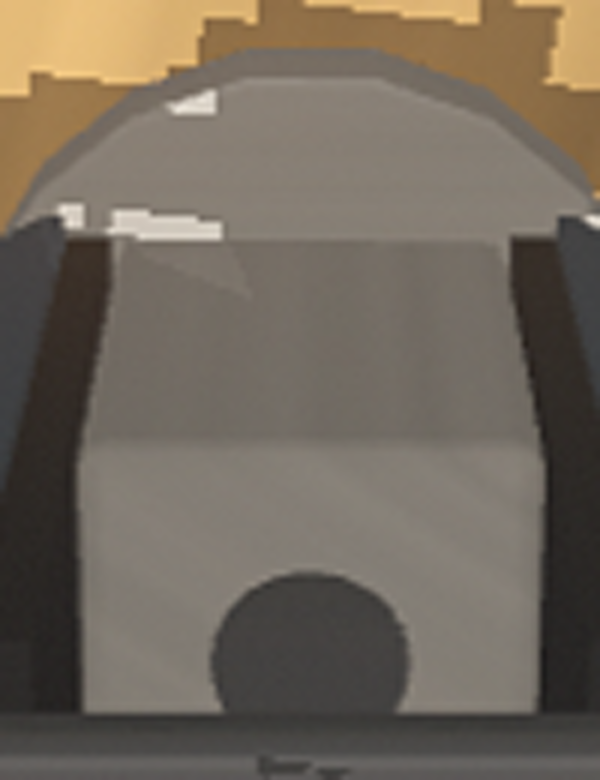

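Request:
arm_command([
  [0.1, [0, 0, 6], 0],
  [0.1, [0, 0, 18], 0],
  [0.1, [0, 0, 38], 0],
  [0.1, [0, 0, 60], 0],
  [0.1, [0, 0, 80], 0],
  [0.1, [0, 0, 95], 0],
  [0.1, [0, 0, 100], 0],
  [0.1, [0, 0, 100], 0],
])

```text
time_s: 5.95
ee_pos: [543.7, -223.6, 189.4]
ee_rot: [69.4, 89.9, -13.2]
force: [-0.3, 0.9, -5.4]
gripper_width: 27.7
```

Request:
arm_command([
  [0.1, [3, 15, 0], 0],
  [0.1, [8, 43, 2], 0],
  [0.1, [14, 75, 4], 0],
  [0.1, [20, 107, 6], 0],
  [0.1, [26, 138, 8], 0],
  [0.1, [31, 161, 9], 0],
  [0.1, [33, 173, 10], 0],
  [0.1, [33, 175, 10], 0],
  [0.1, [33, 175, 10], 0],
  [0.1, [33, 175, 10], 0],
])

```text
time_s: 6.95
ee_pos: [576.1, -49.6, 198.6]
ee_rot: [-63.2, 89.9, -145.9]
force: [-0.0, -0.1, -4.8]
gripper_width: 28.0
```

```bash
python3 - <<'E'
from h import *
import pickle
p=cams.grab_frame("wrist"); s=env.state(); save(p,"w3");pickle.dump((p,s),open("w3.pkl","wb"))
X=proj(p,[577,13.3,86])[0]; print(X,s["ee_pos"],s["time_s"],s["force"])
x0,y0=(X-75).astype(int); print(x0,y0); save(p,"w3c",(x0,max(y0,0),x0+150,max(y0,0)+150),4)
E
```

```text
[334.909249   150.78222536] [576.17488125 -49.72471021 198.74228673] 7.0 [-0.07024663 -0.3117213  -5.19915868]
259 75
```

View pics/w3.png

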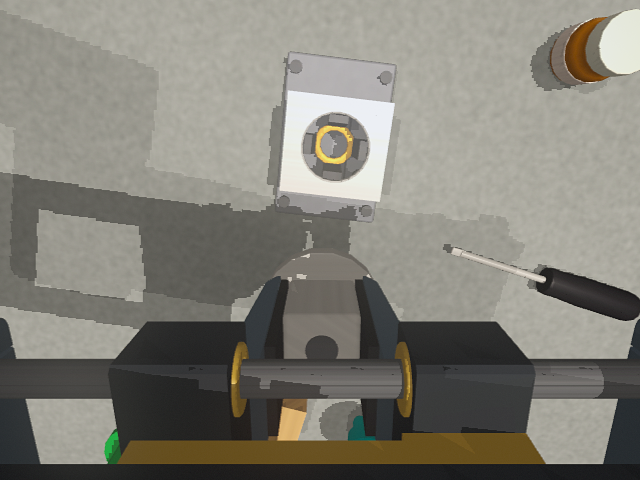

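View pics/w3c.png

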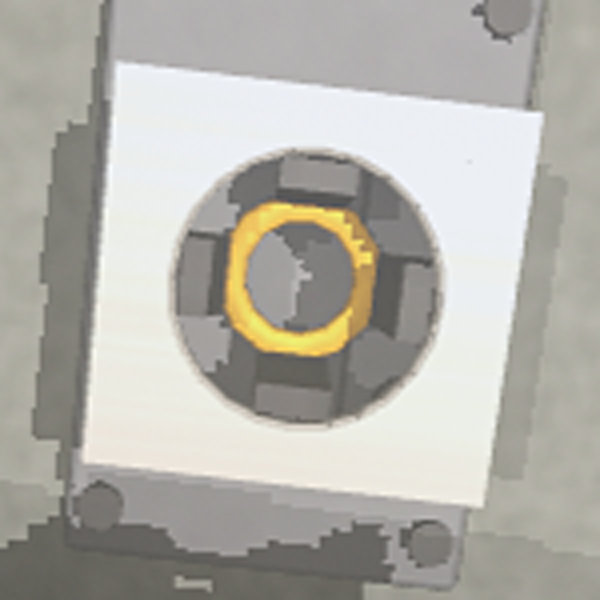

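```bash
python3 - <<'E'
from h import *
import pickle
p,s=pickle.load(open("w3.pkl","rb"))
q=lambda l:[(259+a/4,75+b/4) for a,b in l]
print("mouth",onz(p,q([(308,289)])[0],86),"guide",onz(p,q([(302,277)])[0],50))
P=np.array([onz(p,u,86) for u in q([(116,62),(543,113),(485,507),(82,465)])]);print(P.mean(0)); e=np.diff(np.vstack([P,P[:1]]),axis=0); print(np.hypot(e[:,0],e[:,1]),np.degrees(np.arctan2(e[:,1],e[:,0])))
# plug in hand: flange outer & hole
z=s["ee_pos"][2]; a=onz(p,(321.7,350.8),z+20.6); print("plug hole rel TCP",a-s["ee_pos"])
E
```

```text
mouth [577.37840582  15.49152618  86.        ] guide [577.56167479  15.14602253  50.        ]
[577.24285304  14.82562674  86.        ]
[64.05679106 59.96464564 64.38614784 60.45153307] [   0.79866178  -88.82427358 -178.76694156   90.86227733]
plug hole rel TCP [ 0.29888248  1.54441337 20.6       ]
```

Request:
arm_command([
  [0.1, [0.3, 10, 0], 0],
  [0.1, [0.6, 28, 0], 0],
  [0.1, [1, 46, 0], 0],
  [0.1, [1, 58, 0], 0],
  [0.1, [1, 63, 0], 0],
  [0.1, [1, 63, 0], 0],
  [0.1, [1, 63, 0], 0],
  [0.1, [1, 63, -6], 0],
  [0.1, [1, 63, -18], 0],
  [0.1, [1, 63, -32], 0],
  [0.1, [1, 63, -46], 0],
  [0.1, [1, 63, -58], 0],
  [0.1, [1, 63, -65], 0],
  [0.1, [1, 63, -66], 0],
  [0.1, [1, 63, -66], 0],
  [0.1, [1, 63, -66], 0],
])

```text
time_s: 8.6
ee_pos: [578.0, 14.4, 133.7]
ee_rot: [83.6, 89.9, 1.0]
force: [0.3, -0.1, -5.4]
gripper_width: 27.5
```

```bash
python3 - <<'E'
from h import *
s=env.state();print(s["time_s"],s["ee_pos"],s["ee_rot"],s["qpos"],s["gripper_width"],s["force"])
p=cams.grab_frame("wrist"); save(p,"w4",(200,150,440,370),3)
p=cams.grab_frame("scene"); save(p,"s4",(280,120,400,280),4)
E
```

```text
8.6 [578.03034102  14.35643907 133.65143996] [83.64142499 89.90517565  0.97578472] [ 2.82476612e-01  2.26245065e+01  9.70344985e+01  1.32163065e-03
  6.02461776e+01 -7.05253806e+00] 27.538385212791933 [ 0.33051246 -0.11324656 -5.36756111]
```

View pics/w4.png

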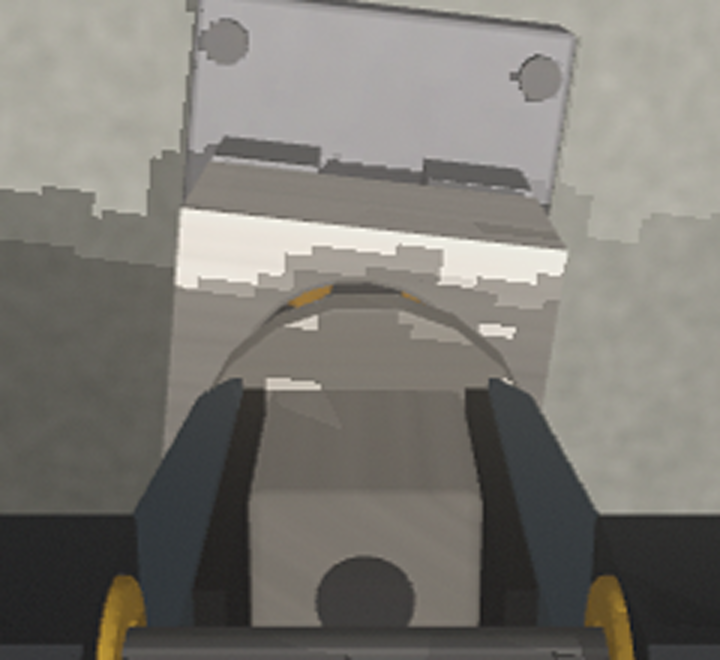

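View pics/s4.png

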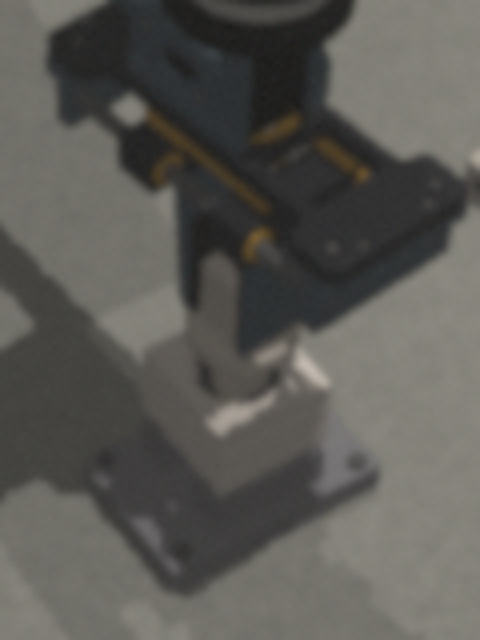

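Request:
arm_command([
  [0.1, [-0.7, -0.7, 0], 0],
  [0.1, [-0.7, -0.7, -2], 0],
  [0.1, [-0.7, -0.7, -5], 0],
  [0.1, [-0.7, -0.7, -8], 0],
  [0.1, [-0.7, -0.7, -11], 0],
  [0.1, [-0.7, -0.7, -13], 0],
  [0.1, [-0.7, -0.7, -14], 0],
  [0.1, [-0.7, -0.7, -14], 0],
])

```text
time_s: 9.5
ee_pos: [576.7, 13.6, 118.8]
ee_rot: [-92.5, 90.0, -175.2]
force: [0.4, 0.6, -4.7]
gripper_width: 27.9
```

Request:
arm_command([
  [0.1, [0, 0, -0.5], 0.14],
  [0.1, [0, 0, -1.0], 0.28],
  [0.1, [0, 0, -1.5], 0.42],
  [0.1, [0, 0, -1.5], 0.3],
  [0.1, [0, 0, -1.8], 0.16],
  [0.1, [0, 0, -2.0], 0.02],
  [0.1, [0, 0, -2.2], -0.12],
  [0.1, [0, 0, -2.4], -0.26],
  [0.1, [0, 0, -2.6], -0.4],
  [0.1, [0, 0, -2.6], -0.3],
  [0.1, [0, 0, -2.8], -0.16],
  [0.1, [0, 0, -3.0], -0.02],
  [0.1, [0, 0, -3.2], 0.12],
  [0.1, [0, 0, -3.4], 0.26],
  [0.1, [0, 0, -3.6], 0.4],
  [0.1, [0, 0, -3.6], 0.3],
  [0.1, [0, 0, -3.8], 0.16],
  [0.1, [0, 0, -4.0], 0.02],
  [0.1, [0, 0, -4.2], -0.12],
  [0.1, [0, 0, -4.4], -0.26],
])

```text
time_s: 11.5
ee_pos: [576.3, 13.4, 114.7]
ee_rot: [-53.5, 89.9, -151.3]
force: [-1.1, -1.0, -4.5]
gripper_width: 27.9
```

```bash
python3 - <<'E'
from h import *
s=env.state();print(s["time_s"],s["ee_pos"],s["qpos"],s["gripper_width"],s["force"],s["torque"])
E
```

```text
11.5 [576.28761996  13.39783161 114.72744309] [ 2.05704381e-01  2.36047207e+01  9.85381146e+01 -3.56706895e-02
  5.79129556e+01  8.09747673e+00] 27.90673272846312 [-1.14459018 -1.03306118 -4.48634266] [-0.20026982  0.35019865  0.11632836]
```

Request:
arm_command([
  [0.1, [0, 0, -0.2], -0.14],
  [0.1, [0, 0, -0.2], -0.02],
  [0.1, [0, 0, -0.4], 0.12],
  [0.1, [0, 0, -0.6], 0.26],
  [0.1, [0, 0, -0.8], 0.4],
  [0.1, [0, 0, -1.0], 0.54],
  [0.1, [0, 0, -1.2], 0.68],
  [0.1, [0, 0, -1.2], 0.56],
  [0.1, [0, 0, -1.4], 0.42],
  [0.1, [0, 0, -1.6], 0.28],
  [0.1, [0, 0, -1.8], 0.14],
  [0.1, [0, 0, -2.0], 0.0],
  [0.1, [0, 0, -2.2], -0.14],
  [0.1, [0, 0, -2.2], -0.02],
  [0.1, [0, 0, -2.4], 0.12],
])

```text
time_s: 13.0
ee_pos: [576.5, 13.4, 112.8]
ee_rot: [-37.6, 90.0, -128.0]
force: [-1.9, -1.5, -1.9]
gripper_width: 27.8
```

Request:
arm_command([
  [0.1, [0, 0, -0.2], 0.14],
  [0.1, [0, 0, -0.4], 0.28],
  [0.1, [0, 0, -0.6], 0.42],
  [0.1, [0, 0, -0.8], 0.56],
  [0.1, [0, 0, -0.8], 0.44],
  [0.1, [0, 0, -1.0], 0.3],
  [0.1, [0, 0, -1.2], 0.16],
  [0.1, [0, 0, -1.4], 0.02],
  [0.1, [0, 0, -1.6], -0.12],
  [0.1, [0, 0, -1.8], -0.26],
  [0.1, [0, 0, -1.8], -0.14],
  [0.1, [0, 0, -2.0], 0.0],
  [0.1, [0, 0, -2.2], 0.14],
])

```text
time_s: 14.3
ee_pos: [576.5, 13.4, 110.9]
ee_rot: [-12.0, 90.0, -94.4]
force: [-1.1, 0.2, -0.3]
gripper_width: 28.1
```

```bash
python3 - <<'E'
from h import *
s=env.state();print(s["time_s"],s["ee_pos"],s["qpos"],s["gripper_width"],s["force"],s["torque"])
p=cams.grab_frame("scene"); save(p,"s5",(280,120,400,280),4)
p=cams.grab_frame("wrist"); save(p,"w5",(200,150,440,370),3)
E
```

```text
14.3 [576.5346701   13.36640728 110.86653101] [ 1.94289569e-01  2.38234777e+01  9.88188602e+01 -1.85875886e-02
  5.73589187e+01 -7.40098890e+00] 28.111161280102987 [-1.12716469  0.18204687 -0.26421656] [-0.29679416  0.39596694 -0.25998084]
```

View pics/w5.png

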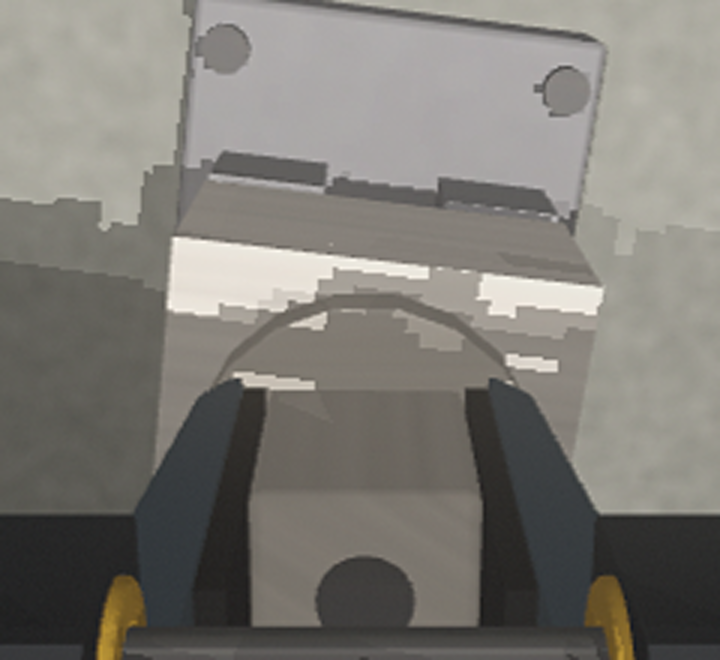

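View pics/s5.png

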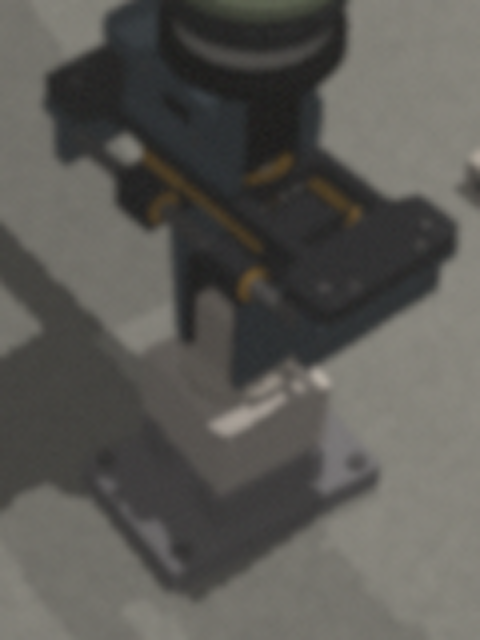

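Request:
arm_command([
  [0.1, [0, 0, -0.2], 0.14],
  [0.1, [0, 0, -0.4], 0.28],
  [0.1, [0, 0, -0.6], 0.42],
  [0.1, [0, 0, -0.6], 0.3],
  [0.1, [0, 0, -0.8], 0.16],
  [0.1, [0, 0, -1.0], 0.02],
  [0.1, [0, 0, -1.2], -0.12],
  [0.1, [0, 0, -1.4], -0.26],
  [0.1, [0, 0, -1.6], -0.4],
  [0.1, [0, 0, -1.6], -0.28],
  [0.1, [0, 0, -1.8], -0.14],
  [0.1, [0, 0, -2.0], 0.0],
])

```text
time_s: 15.6
ee_pos: [576.6, 13.4, 109.5]
ee_rot: [50.1, 90.0, -32.5]
force: [-4.0, -1.9, 6.1]
gripper_width: 27.8
```

Request:
arm_command([
  [0.1, [0, 0, -0.15], 0.14],
  [0.1, [0, 0, -0.3], 0.28],
  [0.1, [0, 0, -0.45], 0.42],
  [0.1, [0, 0, -0.45], 0.3],
  [0.1, [0, 0, -0.5], 0.16],
  [0.1, [0, 0, -0.5], 0.02],
])

```text
time_s: 16.2
ee_pos: [576.6, 13.5, 109.4]
ee_rot: [29.4, 89.9, -52.5]
force: [-4.9, -0.8, 7.7]
gripper_width: 27.8
```

```bash
python3 - <<'E'
from h import *
s=env.state();print(s["time_s"],s["ee_pos"],s["qpos"],s["gripper_width"],s["force"],s["torque"])
p=cams.grab_frame("scene"); save(p,"s6",(300,160,380,260),7)
p=cams.grab_frame("wrist"); save(p,"w6",(200,150,440,370),3)
E
```

```text
16.2 [576.61564938  13.47847376 109.44406767] [ 2.22243417e-01  2.38974078e+01  9.89342054e+01 -5.42593309e-02
  5.71337329e+01 -7.82577330e+00] 27.84022729031317 [-4.88035623 -0.80955291  7.70211247] [-0.21710942  1.05852667  0.47058891]
```

View pics/w6.png

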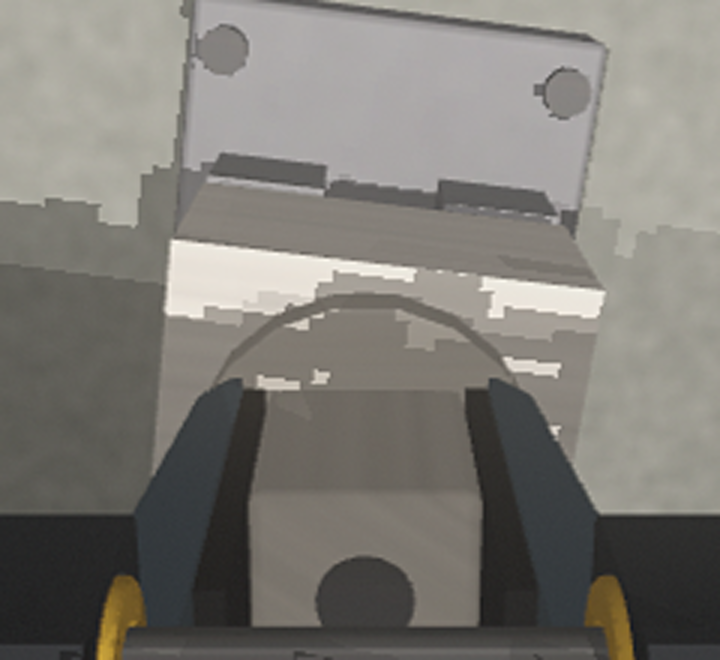

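View pics/s6.png

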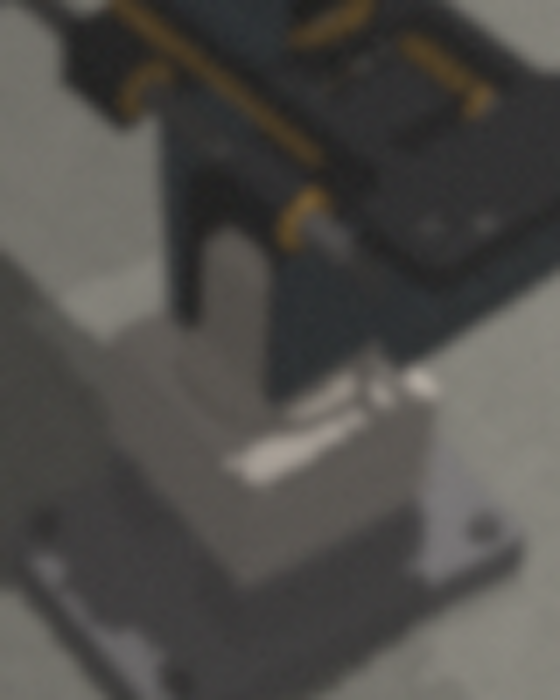

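Request:
arm_command([
  [0.1, [-0.3, 0, -0.1], -0.14],
  [0.1, [-0.3, 0, -0.2], -0.28],
  [0.1, [-0.3, 0, -0.2], -0.16],
  [0.1, [-0.3, 0, -0.3], -0.02],
  [0.1, [-0.3, 0, -0.3], 0.12],
  [0.1, [-0.3, 0, -0.3], 0.26],
  [0.1, [-0.3, 0, -0.3], 0.14],
  [0.1, [-0.3, 0, -0.3], 0.0],
])

```text
time_s: 17.1
ee_pos: [576.6, 13.5, 109.4]
ee_rot: [51.7, 89.9, -30.2]
force: [-3.9, -0.6, 9.2]
gripper_width: 27.7
```

Request:
arm_command([
  [0.1, [-0.3, 0, 0.5], 0],
  [0.1, [-0.3, 0, 0.9], 0],
  [0.6, [-0.3, 0, 0.9], 0],
  [0.6, [-0.3, 0, 0.9], 0],
  [0.6, [-0.3, 0, 0.9], 0],
  [0.6, [-0.3, 0, 0.9], 0],
  [0.6, [-0.3, 0, 8], 0],
  [0.6, [-0.3, 0, 25], 0],
  [0.6, [-0.3, 0, 50], 0],
  [0.6, [-0.3, 0, 80], 0],
  [0.6, [-0.3, 0, 110], 0],
  [0.6, [-0.3, 0, 130], 0],
  [0.6, [-0.3, 0, 130], 0],
])

```text
time_s: 18.4
ee_pos: [578.0, 13.7, 240.9]
ee_rot: [82.2, 89.6, 0.7]
force: [0.1, -0.4, 0.3]
gripper_width: 54.6
```

```bash
python3 - <<'E'
from h import *
s=env.state();print(s["time_s"],s["ee_pos"],s["qpos"],s["gripper_width"],s["force"])
p=cams.grab_frame("scene"); save(p,"s7",(280,140,480,290),4)
p=cams.grab_frame("wrist"); save(p,"w7",(220,120,420,320),3)
for z in (110,130): print(proj(p,[577,13.3,z]))
E
```

```text
18.4 [578.02304581  13.69876249 240.94341288] [ 2.15719172e-01  1.78351269e+01  8.80048044e+01  4.11985580e-03
  7.37140492e+01 -8.26128425e+00] 54.60496977709011 [ 0.12032665 -0.42133078  0.28576528]
[[319.94612953 241.30761014]]
[[319.99477908 249.82254522]]
```

View pics/w7.png

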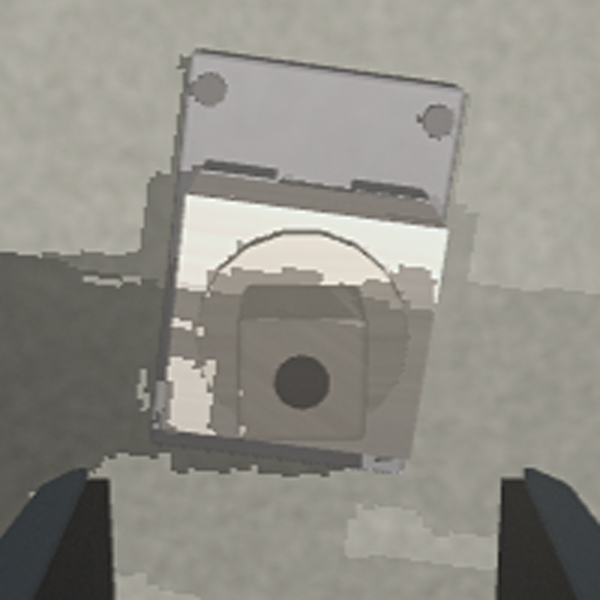

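View pics/s7.png

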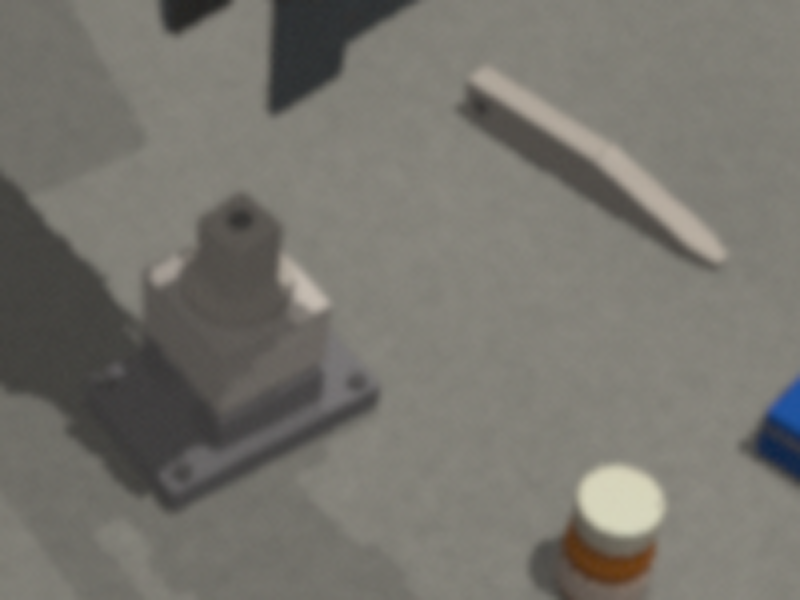

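Request:
arm_command([
  [0.6, [-3, 8, 0], 0.1],
  [0.6, [-10, 26, 0], 0.24],
  [0.6, [-17, 47, -2], 0.38],
  [0.6, [-25, 69, -6], 0.52],
  [0.6, [-33, 91, -10], 0.66],
  [0.6, [-41, 113, -14], 0.8],
  [0.6, [-49, 135, -18], 0.94],
  [0.6, [-57, 157, -24], 1.08],
  [0.6, [-65, 179, -30], 1.22],
  [0.6, [-73, 201, -35], 1.36],
  [0.6, [-79, 219, -39], 1.5],
  [0.6, [-83, 229, -40], 1.65],
  [0.6, [-83, 229, -40], 1.65],
  [0.6, [-83, 229, -40], 1.65],
  [0.6, [-83, 229, -40], 1.65],
])

```text
time_s: 20.0
ee_pos: [493.2, 241.9, 196.7]
ee_rot: [-157.3, 89.9, -144.5]
force: [-0.5, 0.2, -0.8]
gripper_width: 54.5
```

```bash
python3 - <<'E'
from h import *
import pickle
from scipy.spatial.transform import Rotation as Ro
p=cams.grab_frame("wrist"); s=env.state();save(p,"w8");pickle.dump((p,s),open("w8.pkl","wb"))
R=Ro.from_euler('xyz',s["ee_rot"],degrees=True).as_matrix(); print("tooly",np.degrees(np.arctan2(R[1,1],R[0,1])))
print(s["time_s"],s["ee_pos"],s["qpos"],s["gripper_width"])
r=cams.silhouettes(p,"wedge_handle")
for a in r: print(a["conf"],a["centre"],a["region"].sum())
E
```

```text
tooly 102.87775870635262
20.05 [493.27409273 241.95294085 196.86513763] [ 2.49321490e+01  1.71553576e+01  9.55556538e+01 -6.17869000e-03
  6.73240990e+01 -7.79432223e+01] 54.61218768832075
0.86 [323.5, 274.2] 3185
0.23 [21.7, 279.1] 4149
```

View pics/w8.png

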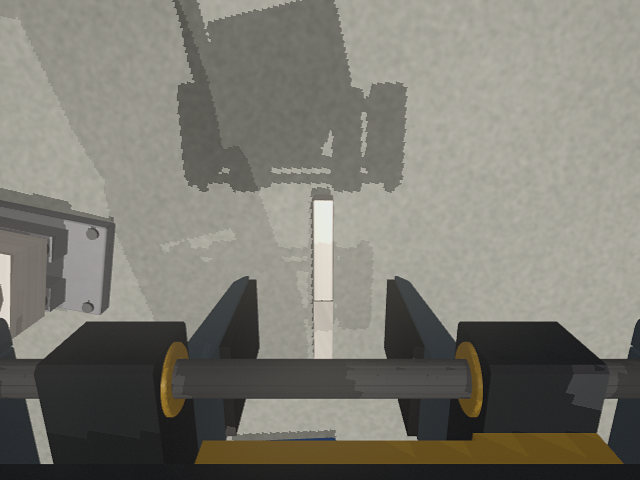

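```bash
python3 - <<'E'
from h import *
import pickle
p,s=pickle.load(open("w8.pkl","rb")); save(p,"w8c",(290,180,350,310),6)
for n,l in (("end",[(313.5,199.5),(332.8,199.5)]),("knee",[(314,300),(333,300)])):
    P=np.array([onz(p,u,26) for u in l]); print(n,P.mean(0),np.linalg.norm(P[0]-P[1]))
E
```

```text
end [473.44886233 239.66275083  26.        ] 14.904232592585274
knee [555.42691916 258.71672666  26.        ] 15.73557798922578
```

View pics/w8c.png

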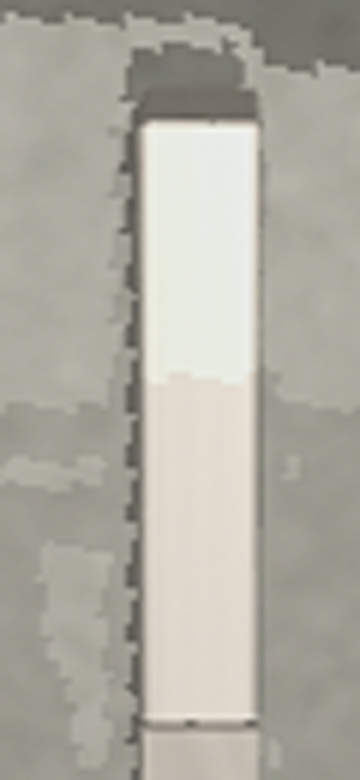

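Request:
arm_command([
  [0.5, [-2, 0.4, -15], 0],
  [0.5, [-4.3, 0.4, -45], 0],
  [0.5, [-4.3, 0.4, -80], 0],
  [0.5, [-4.3, 0.4, -115], 0],
  [0.5, [-4.3, 0.4, -145], 0],
  [0.5, [-4.3, 0.4, -167], 0],
  [0.5, [-4.3, 0.4, -178], 0],
  [0.5, [-4.3, 0.4, -182], 0],
  [0.5, [-4.3, 0.4, -182], 0],
  [0.16, [-4.3, 0.4, -182], 0],
  [0.16, [-4.3, 0.4, -182], 0],
  [0.16, [-4.3, 0.4, -182], 0],
  [0.05, [-4.3, 0.4, -182], 0],
  [0.05, [-4.3, 0.4, -182], 0],
  [0.05, [-4.3, 0.4, -182], 0],
], grip_force=45)

```text
time_s: 21.6
ee_pos: [489.1, 243.1, 15.7]
ee_rot: [9.8, 90.0, 22.8]
force: [-0.7, -0.7, 5.1]
gripper_width: 15.5
```

```bash
python3 - <<'E'
from h import *
import pickle
from scipy.spatial.transform import Rotation as Ro
p=cams.grab_frame("wrist"); s=env.state();save(p,"w9")
R=Ro.from_euler('xyz',s["ee_rot"],degrees=True).as_matrix(); print("tooly",np.degrees(np.arctan2(R[1,1],R[0,1])))
print(s["time_s"],s["ee_pos"],s["gripper_width"],s["force"])
E
```

```text
tooly 103.01721773628283
21.65 [489.15213662 243.08513143  15.72125049] 15.537749064977548 [-0.4619972  -1.22716744  5.97936761]
```

View pics/w9.png

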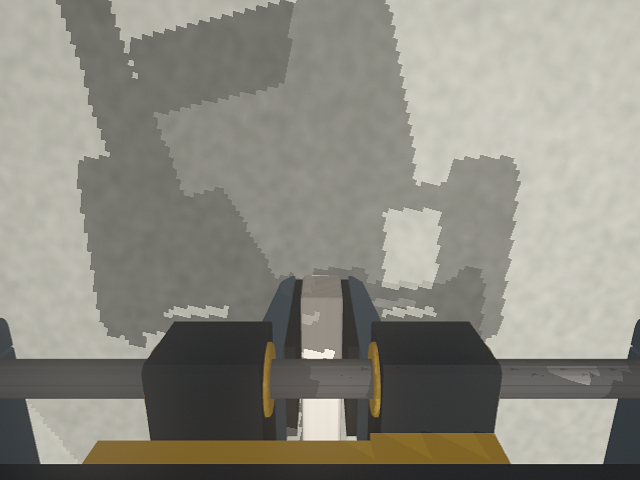

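Request:
arm_command([
  [0.05, [0, 0, 5], 0],
  [0.05, [0, 0, 15], 0],
  [0.05, [0, 0, 28], -0.06],
  [0.05, [0, 0, 40], -0.18],
  [0.05, [0, 0, 48], -0.32],
  [0.05, [0, 0, 50], -0.46],
  [0.05, [0, 0, 50], -0.6],
  [0.05, [0, 0, 50], -0.74],
  [0.05, [0, 0, 50], -0.88],
  [0.05, [4, 0, 50], -1.02],
  [0.05, [12, -1, 50], -1.16],
  [0.05, [24, -1, 50], -1.3],
  [0.05, [38, -2, 50], -1.44],
  [0.05, [52, -3, 50], -1.58],
  [0.05, [66, -4, 50], -1.7],
  [0.05, [78, -4, 50], -1.78],
  [0.05, [84, -4, 50], -1.78],
  [0.05, [84, -4, 50], -1.78],
  [0.05, [84, -4, 50], -1.78],
])

```text
time_s: 23.55
ee_pos: [572.2, 239.0, 65.1]
ee_rot: [-79.0, 89.9, -167.9]
force: [-0.9, 0.5, -2.4]
gripper_width: 15.9
```

```bash
cat > st.py <<'E'
from h import *
from scipy.spatial.transform import Rotation as Ro
def st():
    s=env.state(); R=Ro.from_euler('xyz',s["ee_rot"],degrees=True).as_matrix()
    print("t %.2f"%s["time_s"],s["ee_pos"].round(2),"tooly %.2f"%np.degrees(np.arctan2(R[1,1],R[0,1])),"w %.1f"%s["gripper_width"],"F",s["force"].round(1),"q6 %.1f"%s["qpos"][5]); return s
E
python3 - <<'E'
from st import *
import pickle
s=st()
a=cams.grab_frame("scene"); b=cams.grab_frame("top"); pickle.dump((a,b,s),open("w10.pkl","wb"))
save(a,"s10",(300,120,460,260),5); save(b,"t10",(150,190,350,310),4)
E
```

```text
t 23.55 [572.17 238.98  65.07] tooly 1.09 w 15.9 F [-0.9  0.5 -2.4] q6 20.5
```

View pics/s10.png

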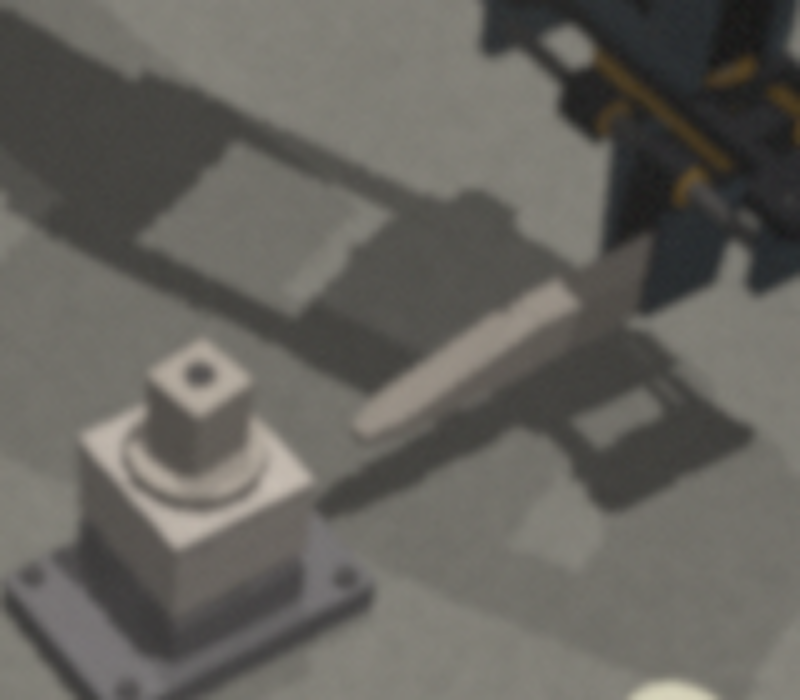

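View pics/t10.png

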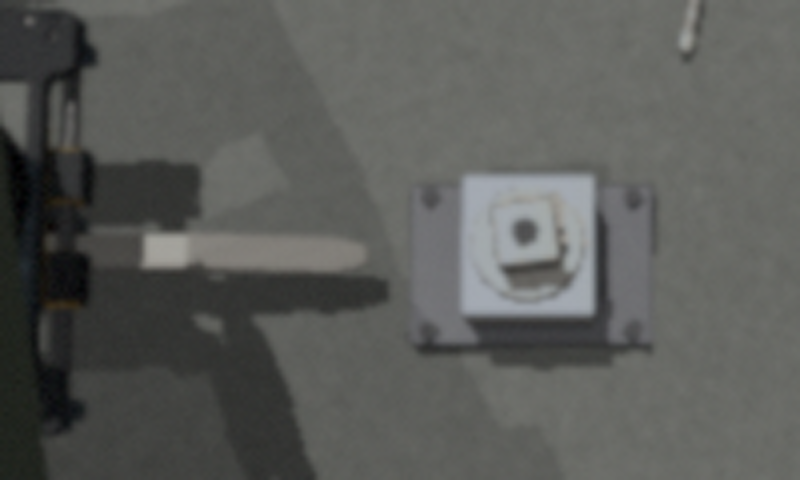

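```bash
python3 - <<'E'
from st import *
import pickle
a,b,s=pickle.load(open("w10.pkl","rb"))
T=lambda u:(150+u[0]/4,190+u[1]/4); S=lambda u:(300+u[0]/5,120+u[1]/5)
print("tip tri",tri([b,a],[T((366,253)),S((362,430))]))
print("tip T z52",onz(b,T((366,253)),52),"S",onz(a,S((362,430)),52))
print("knee T z75",onz(b,T((190,233)),75.4),onz(b,T((190,270)),75.4))
print("proj expected tip T",(proj(b,[575,90,52.4])[0]-[150,190])*4, "S",(proj(a,[575,90,52.4])[0]-[300,120])*5)
for c in [(412,184),(412,347),(655,184),(655,347)]: print(onz(b,T(c),18))
print("headtop",[onz(b,T(c),86).round(1) for c in [(461,174),(595,174),(595,317),(461,317)]])
print("plughole",onz(b,T((525,231)),130),onz(a,S((201,374)),130))
st()
E
```

```text
tip tri [575.95383494  91.4267041   54.49265906]
tip T z52 [575.77780375  90.86522355  52.        ] S [574.59518364  93.81999282  52.        ]
knee T z75 [581.15119539 169.82374449  75.4       ] [563.90218765 169.06022034  75.4       ]
proj expected tip T [367.69152923 254.53370458] S [354.57639684 433.90184011]
[614.91449017  72.86170948  18.        ]
[534.17678133  70.73711781  18.        ]
[616.40576156 -47.56714779  18.        ]
[535.30863246 -48.09555064  18.        ]
headtop [array([608.6,  44.6,  86. ]), array([609.4, -17.4,  86. ]), array([542.9, -18.1,  86. ]), array([542.3,  43.1,  86. ])]
plughole [576.09723172  13.26354602 130.        ] [577.20930499  14.62688344 130.        ]
t 23.65 [572.05 239.04  65.13] tooly 1.08 w 15.9 F [-0.1  0.5 -2.2] q6 20.5
```

Request:
arm_command([
  [0.05, [0.7, 0, -8], 0],
  [0.05, [0.7, 0, -20], 0],
  [0.05, [0.7, 0, -28], 0],
  [0.05, [0.7, 0, -30], 0],
  [0.05, [0.8, -8, -30], 0],
  [0.05, [1.0, -20, -30], 0],
  [0.05, [1.2, -30, -30], 0],
  [0.05, [1.2, -35, -30], 0],
  [0.05, [1.2, -35, -30], 0],
  [0.05, [1.2, -35, -30], 0],
])

```text
time_s: 24.65
ee_pos: [574.3, 203.9, 35.5]
ee_rot: [121.9, 90.0, 32.9]
force: [0.1, 0.8, -2.5]
gripper_width: 15.8
```

```bash
python3 - <<'E'
from st import *
import pickle
s=st()
a=cams.grab_frame("scene"); b=cams.grab_frame("top"); pickle.dump((a,b,s),open("w11.pkl","wb"))
save(a,"s11",(300,140,440,260),5); save(b,"t11",(180,210,340,300),5)
E
```

```text
t 24.65 [574.3  203.91  35.47] tooly 0.99 w 15.8 F [ 0.1  0.8 -2.5] q6 17.5
```

View pics/s11.png

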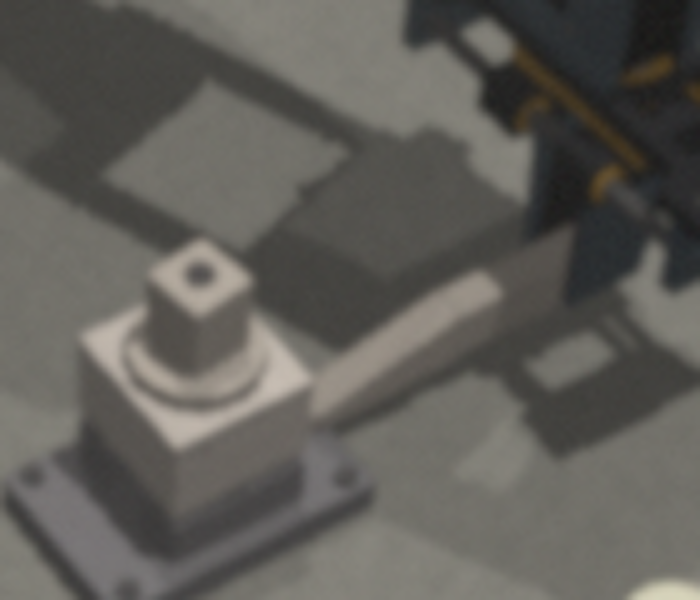

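View pics/t11.png

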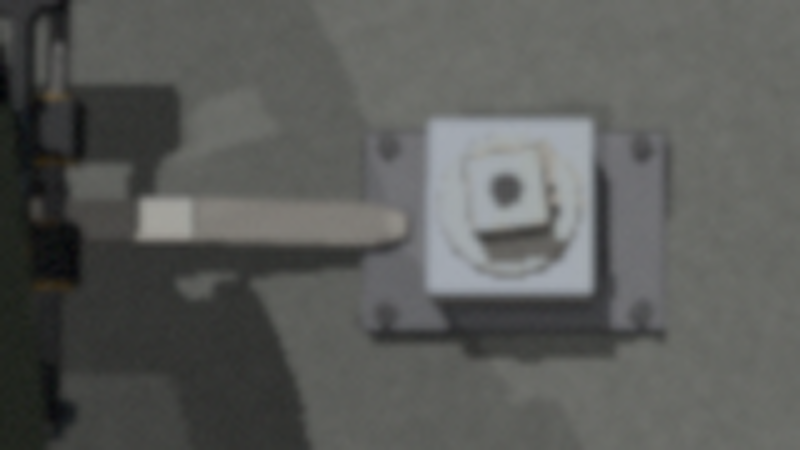

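```bash
python3 - <<'E'
from st import *
import pickle
a,b,s=pickle.load(open("w11.pkl","rb"))
T=lambda u:(180+u[0]/5,210+u[1]/5)
for z in (18,21): print("bolts",[onz(b,T(u),z)[:2].round(1) for u in [(388,147),(386,315),(642,149),(641,315)]])
print("tip",onz(b,T((403,224)),24).round(1),"body mid",onz(b,T((192,219.5)),45.5).round(1),[onz(b,T(u),45.5)[:2].round(1) for u in [(192,197),(192,242)]],[onz(b,T(u),30)[:2].round(1) for u in [(330,203),(330,246)]])
save(b,"t11z",(240,225,285,285),12); save(a,"s11z",(350,190,400,240),12)
E
```

```text
bolts [array([608.2,  63.6]), array([541.6,  62.7]), array([608.6, -37. ]), array([542.6, -37.1])]
bolts [array([607.7,  63.4]), array([541.3,  62.5]), array([608.1, -36.9]), array([542.3, -37.1])]
tip [576.8  56.5  24. ] body mid [574.9 135.5  45.5] [array([583.6, 135.8]), array([566.2, 135.2])] [array([584. ,  84.7]), array([567.1,  84.2])]
```

View pics/t11z.png

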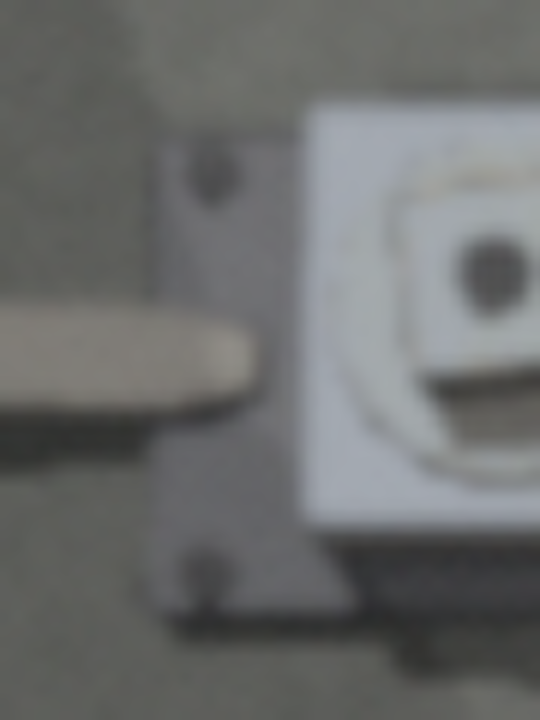

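View pics/s11z.png

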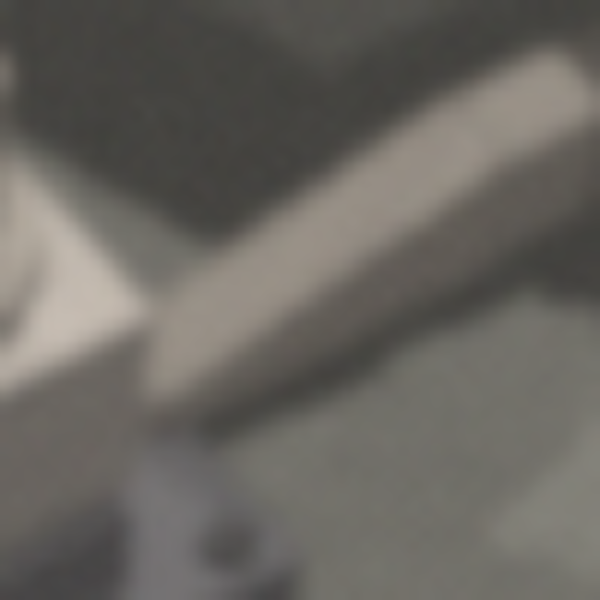

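Request:
arm_command([
  [0.05, [-0.8, -2, 0], 0],
  [0.05, [-1.2, -6, -0.5], 0],
  [0.05, [-1.1, -12, -1], 0],
  [0.05, [-1.0, -18, -1.2], 0],
  [0.05, [-0.9, -24, -1.2], 0],
  [0.05, [-0.8, -30, -1.2], 0],
  [0.05, [-0.7, -35, -1.2], 0],
  [0.05, [-0.7, -35, -1.2], 0],
])

```text
time_s: 25.55
ee_pos: [573.4, 168.2, 34.0]
ee_rot: [-21.9, 90.0, -110.9]
force: [-0.1, 0.8, -1.6]
gripper_width: 15.6
```

```bash
python3 - <<'E'
from st import *
s=st()
b=cams.grab_frame("top"); save(b,"t12",(180,210,340,300),5); a=cams.grab_frame("scene"); save(a,"s12",(300,140,440,260),5)
E
```

```text
t 25.55 [573.38 168.24  33.99] tooly 0.98 w 15.6 F [-0.1  0.8 -1.6] q6 14.3
```

View pics/t12.png

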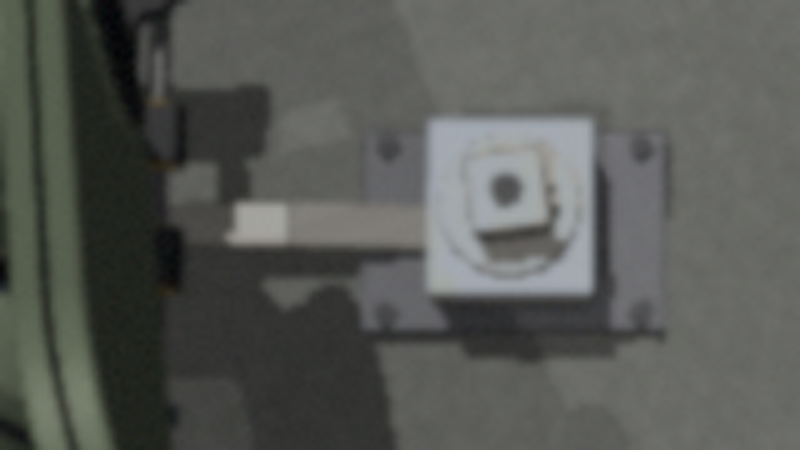

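View pics/s12.png

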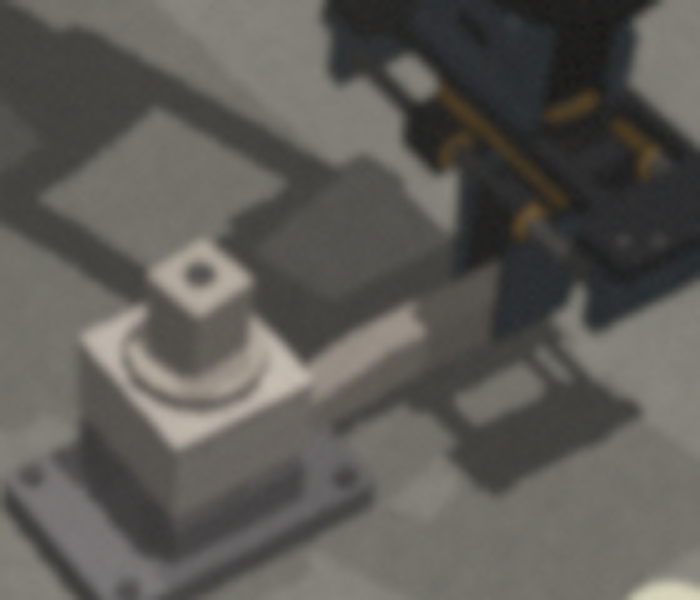

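Request:
arm_command([
  [0.05, [0, -4, 0], 0],
  [0.05, [0.1, -9, 0], 0],
  [0.05, [0.2, -14, 0], 0],
  [0.05, [0.3, -19, 0], 0],
  [0.05, [0.3, -22, 0], 0],
  [0.05, [0.4, -25, 0], 0],
  [0.05, [0.4, -28, 0], 0],
  [0.05, [0.5, -31, 0], 0],
  [0.05, [0.5, -34, 0], 0],
  [0.05, [0.5, -36, 0], 0],
])

```text
time_s: 26.65
ee_pos: [574.3, 135.3, 34.3]
ee_rot: [163.6, 89.7, 74.5]
force: [0.4, 12.0, -2.1]
gripper_width: 16.0
```

```bash
python3 - <<'E'
from st import *
s=st()
E
```

```text
t 26.65 [574.27 135.33  34.26] tooly 0.90 w 16.0 F [ 0.4 12.  -2.1] q6 10.9
```

Request:
arm_command([
  [0.05, [0, -2, 0], 0],
  [0.05, [0, -4, 0], 0],
  [0.05, [0.1, -6, 0], 0],
  [0.05, [0.1, -8, 0], 0],
  [0.05, [0.1, -10, 0], 0],
  [0.05, [0.2, -12, 0], 0],
])

```text
time_s: 27.25
ee_pos: [575.0, 126.7, 34.6]
ee_rot: [162.1, 89.4, 72.9]
force: [-0.3, 21.1, -2.1]
gripper_width: 15.8
```

```bash
python3 - <<'E'
from st import *
s=st()
a=cams.grab_frame("scene"); save(a,"s13",(300,140,440,260),5)
p=cams.grab_frame("wrist"); save(p,"w13")
E
```

```text
t 27.25 [574.98 126.73  34.6 ] tooly 0.84 w 15.8 F [-0.3 21.1 -2.1] q6 9.7
```

View pics/s13.png

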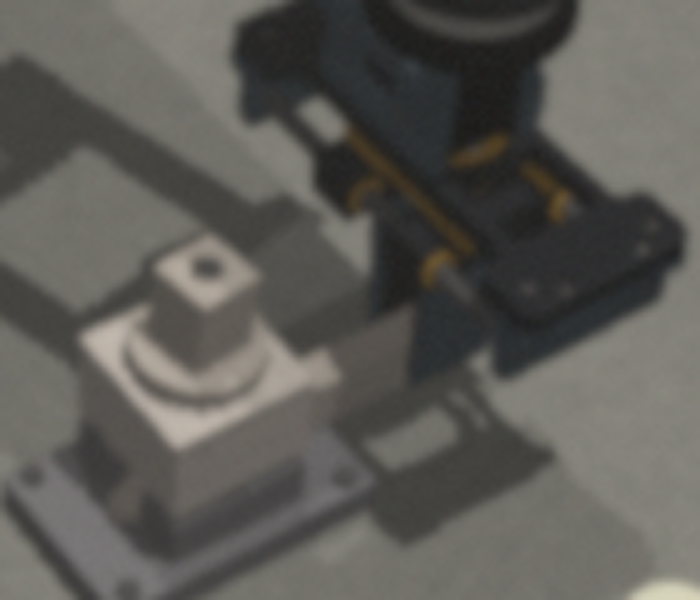

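View pics/w13.png

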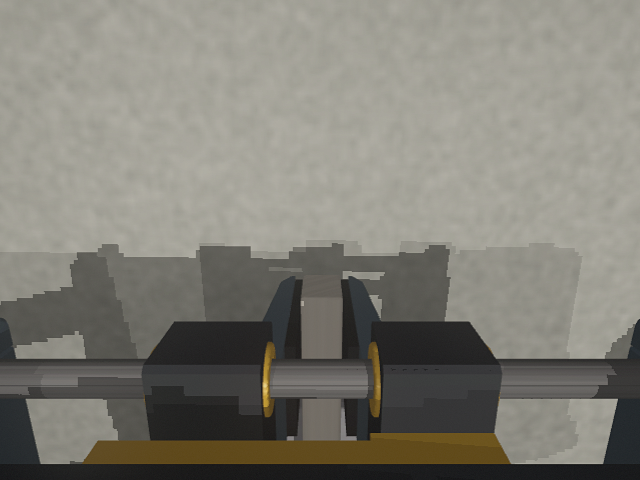

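Request:
arm_command([
  [0.05, [0, -2, 0], 0],
  [0.05, [0, -4, 0], 0],
  [0.05, [0, -6, 0], 0],
  [0.05, [0, -8, 0], 0],
  [0.05, [0.1, -10, 0], 0],
  [0.05, [0.1, -12, 0], 0],
  [0.05, [0.1, -14, 0], 0],
  [0.05, [0.1, -16, 0], 0],
  [0.05, [0.1, -18, 0], 0],
  [0.05, [0.2, -20, 0], 0],
  [0.05, [0.2, -22, 0], 0],
])

```text
time_s: 28.45
ee_pos: [574.7, 104.9, 33.9]
ee_rot: [169.4, 89.5, 80.3]
force: [0.1, 18.6, -4.7]
gripper_width: 15.7
```

```bash
python3 - <<'E'
from st import *
s=st()
a=cams.grab_frame("scene"); save(a,"s14",(300,140,440,260),5)
E
```

```text
t 28.45 [574.66 104.87  33.93] tooly 0.90 w 15.7 F [ 0.1 18.6 -4.7] q6 7.6
```

View pics/s14.png

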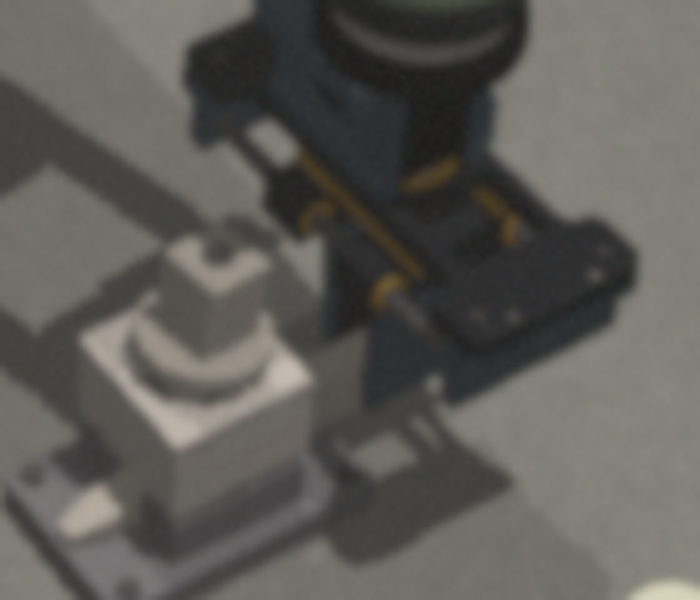

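Request:
arm_command([
  [0.05, [0, -2, 0], 0],
  [0.05, [0, -4, 0], 0],
  [0.05, [0, -6, 0], 0],
  [0.05, [0.1, -8, 0], 0],
  [0.05, [0.1, -9, 0], 0],
  [0.05, [0.1, -9, 0], 0],
])

```text
time_s: 29.1
ee_pos: [574.2, 91.3, 33.8]
ee_rot: [-177.0, 89.9, 94.0]
force: [-1.5, 5.0, -4.0]
gripper_width: 15.9
```

```bash
python3 - <<'E'
from st import *
import pickle
s=st()
a=cams.grab_frame("scene"); save(a,"s15",(300,140,440,260),5); pickle.dump((a,s),open("w15.pkl","wb"))
E
```

```text
t 29.10 [574.21  91.34  33.78] tooly 0.99 w 15.9 F [-1.5  5.  -4. ] q6 6.7
```

View pics/s15.png

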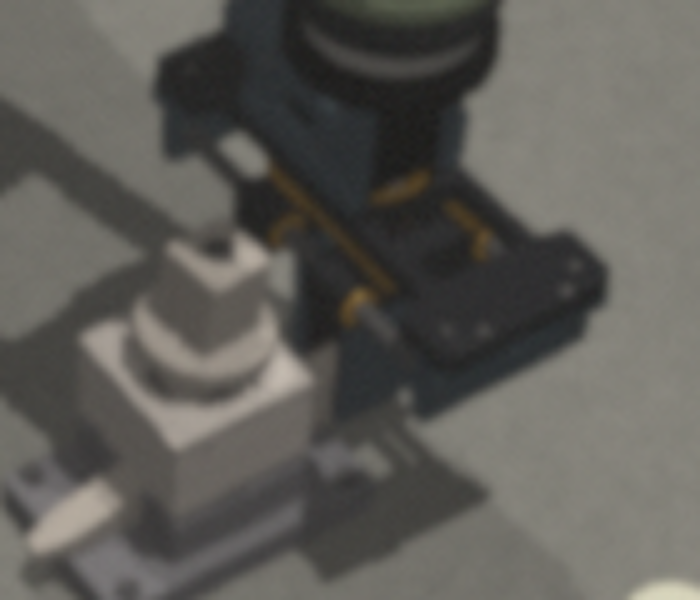

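Request:
arm_command([
  [0.05, [0, 1, 0], 0],
  [0.35, [0, 1, 0], 0],
  [0.45, [0, 1, 0], 0],
  [0.45, [0, 1, 0], 0],
  [0.45, [0, 1, 0], 0],
  [0.45, [0, 1, 10], 0],
  [0.45, [0, 3, 30], 0],
  [0.45, [0, 20, 60], 0],
  [0.45, [0, 50, 100], 0],
  [0.45, [0, 80, 140], 0],
  [0.45, [0, 90, 160], 0],
  [0.45, [0, 90, 160], 0],
  [0.45, [0, 90, 160], 0],
])

```text
time_s: 30.45
ee_pos: [573.9, 179.7, 194.0]
ee_rot: [1.1, 90.0, -87.8]
force: [-0.1, -0.8, 0.2]
gripper_width: 41.0
```

```bash
python3 - <<'E'
from st import *
import pickle
s=st()
a=cams.grab_frame("scene"); save(a,"s16",(300,140,440,260),5)
b=cams.grab_frame("top"); save(b,"t16",(180,210,340,300),5)
p=cams.grab_frame("wrist"); save(p,"w16"); pickle.dump((a,b,p,s),open("w16.pkl","wb"))
E
```

```text
t 30.45 [573.94 179.68 193.96] tooly 1.06 w 41.0 F [-0.1 -0.8  0.2] q6 15.3
```

View pics/s16.png

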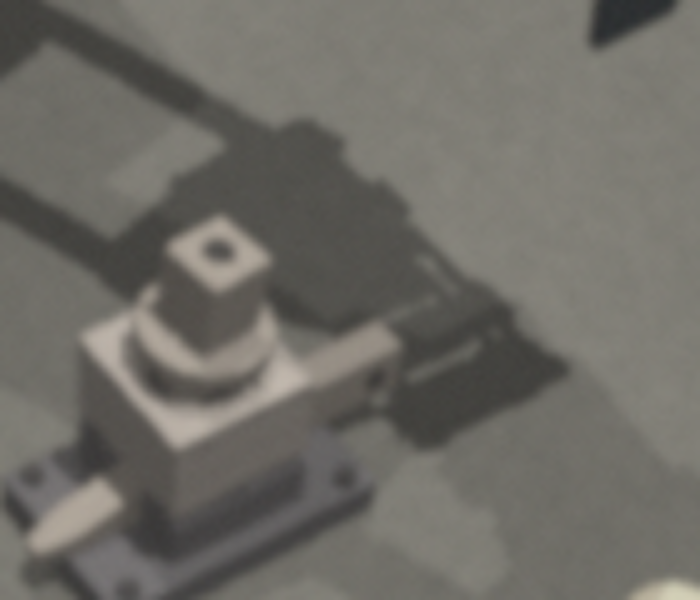

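View pics/t16.png

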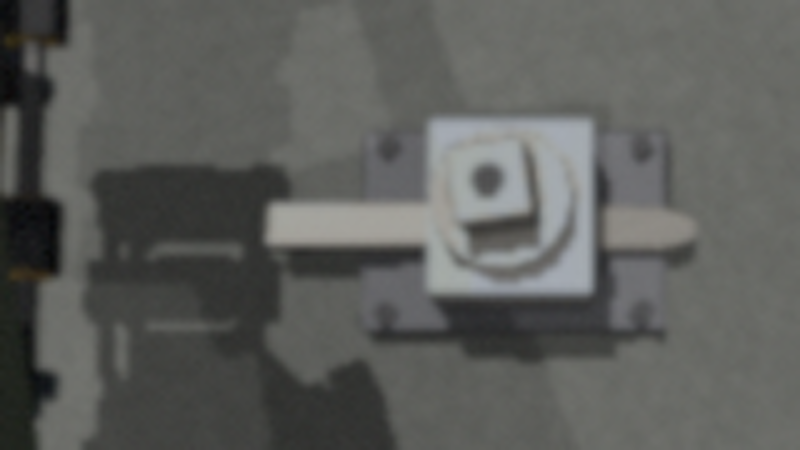

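View pics/w16.png

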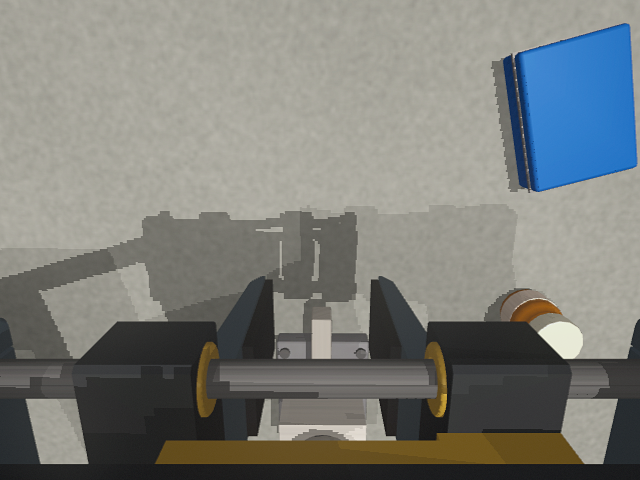

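```bash
python3 - <<'E'
from st import *
import pickle
a,b,p,s=pickle.load(open("w16.pkl","rb")); a0,b0,_=pickle.load(open("w11.pkl","rb"))
T=lambda u:(180+u[0]/5,210+u[1]/5); S=lambda u:(300+u[0]/5,140+u[1]/5)
h0=tri([b0,a0],[T((507,189)),S((201,273))]); h1=tri([b,a],[T((488,180)),S((219,251))]); print(h0,h1,h1-h0)
print("flange top home",onz(b0,T((511,206)),94),"now",onz(b,T((508,205)),104))
print("tip",onz(b,T((697,226)),21),"end",onz(b,T((266,225)),44), "axis per top",onz(b,T((510,207)),86))
save(a,"s16z",(310,175,370,235),10); save(b,"t16z",(262,230,302,270),14)
E
```

```text
[576.50834993  13.87071462 130.17350928] [578.19935426  20.11309087 139.39306974] [1.69100433 6.24237625 9.21956045]
flange top home [574.8861599  12.4901359  94.       ] now [573.8817166   13.30166491 104.        ]
tip [577.66201546 -58.86262992  21.        ] end [573.26916295 107.44784094  44.        ] axis per top [575.59579939  13.07290672  86.        ]
```

View pics/s16z.png

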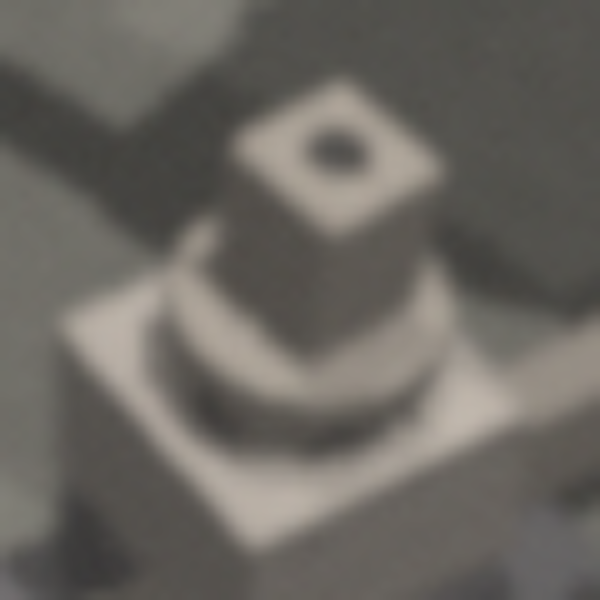

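View pics/t16z.png

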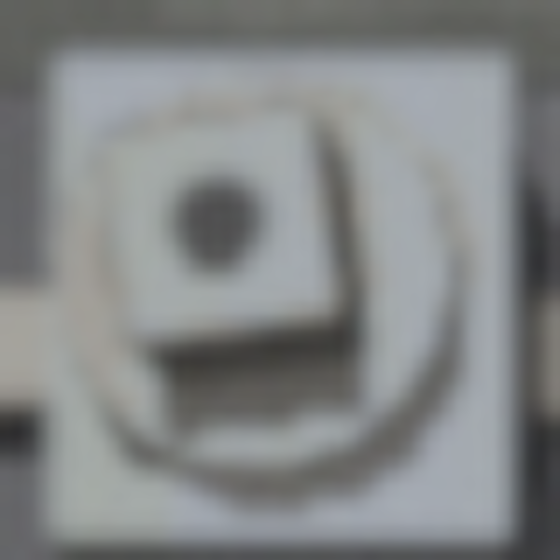

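```bash
python3 - <<'E'
from st import *
a=cams.grab_frame("scene"); b=cams.grab_frame("top"); st()
import pickle
a1,b1,_,_=pickle.load(open("w16.pkl","rb"))
for x,y,n in((a,a1,"s"),(b,b1,"t")): print(np.abs(x["img"][200:280,260:380].astype(int)-y["img"][200:280,260:380]).mean())
for t,s in (((277.4,245.9),(343.8,190.0)),((278.35,246.35),(343.75,190.4)),((277.9,246.1),(343.8,190.2))): print(tri([b,a],[t,s]))
# hole by thresholded centroid
for n,pic,box in(("s",a,(338,185,350,196)),("t",b,(271,240,285,252))):
    x0,y0,x1,y1=box; g=pic["img"][y0:y1,x0:x1].mean(2); w=np.clip(np.percentile(g,60)-15-g,0,None); yy,xx=np.mgrid[y0:y1,x0:x1]; print(n,(w*xx).sum()/w.sum(),(w*yy).sum()/w.sum())
a0,b0,_=pickle.load(open("w11.pkl","rb"))
for n,pic,box in(("s0",a0,(334,189,346,200)),("t0",b0,(275,242,288,254))):
    x0,y0,x1,y1=box; g=pic["img"][y0:y1,x0:x1].mean(2); w=np.clip(np.percentile(g,60)-15-g,0,None); yy,xx=np.mgrid[y0:y1,x0:x1]; print(n,(w*xx).sum()/w.sum(),(w*yy).sum()/w.sum())
E
```

```text
t 30.70 [573.76 179.1  192.5 ] tooly 0.97 w 40.7 F [ 0.4 -0.   0.2] q6 15.3
0.7844444444444445
0.7585763888888889
[578.21490968  20.29408148 139.83489389]
[577.9920171   19.37747983 139.02639903]
[578.15511991  19.81661063 139.4825513 ]
s 343.7219329189764 189.3153032084663
t 277.1456597222222 245.44149305555553
s0 339.3569039655996 192.8055422838031
t0 280.80138990490127 247.48189465983904
```

```bash
python3 - <<'E'
from st import *
import pickle
a,b,_,_=pickle.load(open("w16.pkl","rb"))
h0=tri([b,a],[(280.80,247.48),(339.36,192.81)]);h1=tri([b,a],[(277.15,245.44),(343.72,189.32)]);print(h0,h1,h1-h0)
E
```

```text
[575.85510919  13.77823425 134.35988085] [578.51133901  20.31515991 141.85314992] [2.65622982 6.53692566 7.49326908]
```

```bash
python3 - <<'E'
from st import *
a=cams.grab_frame("scene"); save(a,"end")
st(); print(env.job_done())
E
```

```text
t 30.75 [573.95 179.24 192.76] tooly 0.98 w 40.9 F [-0.   0.6  0.3] q6 15.3
the job is handed in; nothing more can be done
None
```

View pics/end.png

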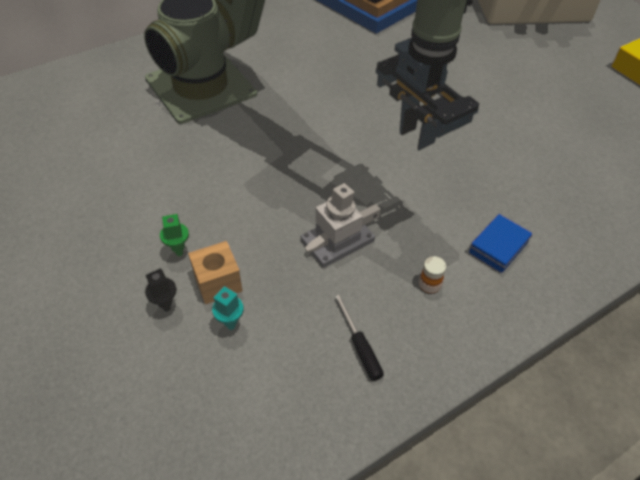

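I finished the job and handed it in at 30.8 s. The last picture shows the plug at (343,190) raised on the wedge in the socket. The gripper is clear, and the jar, screwdriver, slide box and look-alikes are where they were.

- **Seating:** I worked the plug home while twisting it back and forth, with at most about 14 N of push. A last twist with a little more push moved it no further, so its flange is on the rim.
- **Wedge:** I drove the wedge along the slot with up to about 21 N until the plug broke loose. The force then fell to 5 N, with the wedge tip about 71 mm past the socket's axis, and I let go.
- **Rise:** My hand-picked points give about 9.2 mm, which fits the wedge position. A rougher automatic measurement gave 7.5 mm, but it also put the seated plug 4 mm too high, so I set it aside.
- **Tilt:** The plug leans about 5° toward the wedge's thick end, which is about all its play in the guide hole allows. I left it that way.

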